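# Set up the bench code reader and load reagent bottles with labels to its windows

### The job

Set up the code reader: take the rinse pot off its row of bays and stand it upright on the worktop well clear of them, turn the selector knob to two dots, then turn the aim knob until the sliding pointer stands at the wide index mark. Next stand every reagent bottle upright in the middle of a bay of its own, its label squarely facing the reader's window there. Only when all are in place turn the selector on to three dots, and knock over none of the glassware standing about.

Things in the scene. Friction and masses are not known exactly. Their poses are not given: they have to be found in the camera images.
- reader: Code reader: fixed white housing 110 mm deep (x), 360 mm wide (y), 90 mm high. Origin: centre of its underside; its front with three dark windows faces its own -x, y to the left seen from the robot. Before it three ringed bays on a flush sheet (no lip); two bar knobs and a scale on top. Place and yaw (within 0.1 rad) vary. Keep the arm clear of the analyser behind and the red hood overhead.
- bay_0 (a point): Centre of the left bay, a printed ring 72 mm across on the worktop, 70 mm before the reader's front face, bays 110 mm apart; axes as the reader's.
- bay_1 (a point): Centre of the middle bay, a printed ring 72 mm across on the worktop, 70 mm before the reader's front face, bays 110 mm apart; axes as the reader's.
- bay_2 (a point): Centre of the right bay, a printed ring 72 mm across on the worktop, 70 mm before the reader's front face, bays 110 mm apart; axes as the reader's.
- window_0 (a point): Centre of the left window on the reader's front face, 48 mm up, straight behind bay 0; axes as the reader's.
- window_1 (a point): Centre of the middle window on the reader's front face, 48 mm up, straight behind bay 1; axes as the reader's.
- window_2 (a point): Centre of the right window on the reader's front face, 48 mm up, straight behind bay 2; axes as the reader's.
- selector (a joint): Selector knob angle (rad), range 0 to 1.6, growing clockwise seen from above. Spring detents at 0 (one dot), 0.8 (two dots) and 1.6 (three dots): let go between them, it snaps to the nearest. At most about 0.06 N m to turn. Starts at one dot.
- selector_grip (a point): Point on the selector's axis at gripping height, 127 mm above the worktop, on the reader's left half. The grip is a black bar 53 mm long along this point's x, 14 mm thick along y, reaching from 14 mm to 44 mm above the housing's top, on a round base 80 mm across; a white line on top marks the -x end of the bar, which points at the dots on the housing. Site turns with the knob.
- aim_knob (a joint): Aim knob angle (rad), range 0 to 3.6, growing clockwise seen from above; friction 0.03 N m, stays where it is left. It drives the pointer: 15 mm to the reader's +y (left) per rad clockwise.
- aim_knob_grip (a point): Point on the aim knob's axis at gripping height, 127 mm above the worktop, on the reader's right half. Bar grip of the same shape and sizes as the selector's, along this point's x. No dots round it.
- pointer_tip (a point): The steel pointer that slides along the reader's y in the black slot between the knobs; this point lies in the slot. It moves with the aim knob only.
- mark (a point): Place in the slot opposite the index mark (a dark steel strip 8 mm wide among thin ticks): the pointer is aligned when pointer_tip lies here. Axes as the reader's.
- bottle_amber_1: Glass reagent bottle with black cap and a blue-banded label, loose, upright at the start, not always present, about a third full so that most of its weight is low. Body 56 mm in diameter, 114 mm tall with its cap; fixed round cap 40 mm in diameter from 93 mm up to the top. Origin: centre of the underside, z up. The one printed label is on the side that its own -x axis points to.
- bottle_clear_1: Tallest glass reagent bottle, blue cap, green-banded label, loose, upright at the start, not always present, about a third full so that most of its weight is low. Body 64 mm in diameter, 131 mm tall with its cap; fixed round cap 44 mm in diameter from 110 mm up to the top. Origin: centre of the underside, z up. The one printed label is on the side that its own -x axis points to.
- bottle_pp_1: White plastic reagent bottle with white cap and a blue-banded label, loose, upright at the start, not always present, about a third full so that most of its weight is low. Body 60 mm in diameter, 106 mm tall with its cap; fixed round cap 42 mm in diameter from 85 mm up to the top. Origin: centre of the underside, z up. The one printed label is on the side that its own -x axis points to.
- bottle_amber_1_label (a point): Middle of that bottle's label, 28 mm out from its axis along the bottle's -x, 50 mm up.
- bottle_clear_1_label (a point): Middle of that bottle's label, 32 mm out from its axis along the bottle's -x, 50 mm up.
- bottle_pp_1_label (a point): Middle of that bottle's label, 30 mm out from its axis along the bottle's -x, 50 mm up.
- wash_pot: Tall thin beige rinse pot, open at the top, 31 mm across, 135 mm tall, 30 g, loose. Origin: centre of its underside, z up. Starts standing somewhere along the reader's row of bays.
- vol_flask: Loose glass volumetric flask, 66 mm across, 174 mm tall, thin neck; a bystander among the bottles. Origin: centre of its underside.
- cylinder_50: Loose measuring cylinder on a hexagonal foot, 60 mm across, 176 mm tall; a bystander. Origin: centre of its underside.
Things that resemble listed ones, but are neither listed nor needed, are in the scene too. What is shaped like the bottle_clear_1 but brown or turquoise is not meant.

How it is judged (in metres and radians):
On the way, in this order (a step that is already met when the one before it is completed fails the run):
1. the selector is at two dots (value of joint selector between 0.65 and 0.95 rad), for 0.2 s.
2. the pointer stands at the index mark, the selector still at two dots (all of step 1 and y of pointer_tip in the frame of mark between -0.004 and 0.004 m), for 0.2 s.
3. the pot is off the bays and every bottle stands released in a bay with its label to the window, the selector still at two dots (all of step 2 and horizontal distance between wash_pot and bay_0 above 0.08 m and horizontal distance between wash_pot and bay_1 above 0.08 m and horizontal distance between wash_pot and bay_2 above 0.08 m and angle between each of wash_pot, bottle_amber_1, bottle_clear_1, bottle_pp_1's own z axis and vertical below 0.1 rad and height (world z) of wash_pot between -0.01 and 0.01 m and linear speed of each of wash_pot, bottle_amber_1, bottle_clear_1, bottle_pp_1 below 0.03 m/s and ((horizontal distance between bottle_amber_1 and bay_0 below 0.015 m and horizontal distance between bottle_amber_1_label and window_0 below 0.065 m) or (horizontal distance between bottle_amber_1 and bay_1 below 0.015 m and horizontal distance between bottle_amber_1_label and window_1 below 0.065 m) or (horizontal distance between bottle_amber_1 and bay_2 below 0.015 m and horizontal distance between bottle_amber_1_label and window_2 below 0.065 m)) and angle between the x axis of each of bottle_amber_1, bottle_clear_1, bottle_pp_1 and the x axis of reader, either way round below 0.26 rad and height (world z) of each of bottle_amber_1, bottle_clear_1, bottle_pp_1 below 0.01 m and contact force between each of bottle_amber_1, bottle_clear_1, bottle_pp_1 and the fingers below 0.1 N and ((horizontal distance between bottle_clear_1 and bay_0 below 0.015 m and horizontal distance between bottle_clear_1_label and window_0 below 0.065 m) or (horizontal distance between bottle_clear_1 and bay_1 below 0.015 m and horizontal distance between bottle_clear_1_label and window_1 below 0.065 m) or (horizontal distance between bottle_clear_1 and bay_2 below 0.015 m and horizontal distance between bottle_clear_1_label and window_2 below 0.065 m)) and ((horizontal distance between bottle_pp_1 and bay_0 below 0.015 m and horizontal distance between bottle_pp_1_label and window_0 below 0.065 m) or (horizontal distance between bottle_pp_1 and bay_1 below 0.015 m and horizontal distance between bottle_pp_1_label and window_1 below 0.065 m) or (horizontal distance between bottle_pp_1 and bay_2 below 0.015 m and horizontal distance between bottle_pp_1_label and window_2 below 0.065 m))), for 0.2 s.
4. the selector is at three dots (value of joint selector above 1.45 rad), for 0.2 s.
At the end, for the whole second after the job is handed in: Each bottle stands upright, released, within 15 mm of a bay centre, label to the window within 0.26 rad; pointer within 4 mm of the mark; selector at three dots (over 1.45 rad); pot upright on the worktop over 80 mm from every bay centre (horizontal distance between wash_pot and bay_0 above 0.08 m and horizontal distance between wash_pot and bay_1 above 0.08 m and horizontal distance between wash_pot and bay_2 above 0.08 m and angle between each of wash_pot, bottle_amber_1, bottle_clear_1, bottle_pp_1's own z axis and vertical below 0.1 rad and height (world z) of wash_pot between -0.01 and 0.01 m and linear speed of each of wash_pot, bottle_amber_1, bottle_clear_1, bottle_pp_1 below 0.03 m/s and ((horizontal distance between bottle_amber_1 and bay_0 below 0.015 m and horizontal distance between bottle_amber_1_label and window_0 below 0.065 m) or (horizontal distance between bottle_amber_1 and bay_1 below 0.015 m and horizontal distance between bottle_amber_1_label and window_1 below 0.065 m) or (horizontal distance between bottle_amber_1 and bay_2 below 0.015 m and horizontal distance between bottle_amber_1_label and window_2 below 0.065 m)) and angle between the x axis of each of bottle_amber_1, bottle_clear_1, bottle_pp_1 and the x axis of reader, either way round below 0.26 rad and height (world z) of each of bottle_amber_1, bottle_clear_1, bottle_pp_1 below 0.01 m and contact force between each of bottle_amber_1, bottle_clear_1, bottle_pp_1 and the fingers below 0.1 N and ((horizontal distance between bottle_clear_1 and bay_0 below 0.015 m and horizontal distance between bottle_clear_1_label and window_0 below 0.065 m) or (horizontal distance between bottle_clear_1 and bay_1 below 0.015 m and horizontal distance between bottle_clear_1_label and window_1 below 0.065 m) or (horizontal distance between bottle_clear_1 and bay_2 below 0.015 m and horizontal distance between bottle_clear_1_label and window_2 below 0.065 m)) and ((horizontal distance between bottle_pp_1 and bay_0 below 0.015 m and horizontal distance between bottle_pp_1_label and window_0 below 0.065 m) or (horizontal distance between bottle_pp_1 and bay_1 below 0.015 m and horizontal distance between bottle_pp_1_label and window_1 below 0.065 m) or (horizontal distance between bottle_pp_1 and bay_2 below 0.015 m and horizontal distance between bottle_pp_1_label and window_2 below 0.065 m)) and y of pointer_tip in the frame of mark between -0.004 and 0.004 m and value of joint selector above 1.45 rad); the robot touches nothing.
It fails at once if the flask is knocked over (angle between vol_flask's own z axis and vertical above 0.6 rad).
It fails at once if the measuring cylinder is knocked over (angle between cylinder_50's own z axis and vertical above 0.6 rad).
Of bottle_amber_1, bottle_clear_1, bottle_pp_1 only 2 to 3 are there at a start; the rules pass over those that are not, and their reading is None.
At some moment in a run one of bottle_amber_1, bottle_clear_1, bottle_pp_1 may be knocked a few centimetres aside while the robot is not near it.
It also fails if it takes over 210 s, if anything falls off the work surface, if the arm or the gripper's body presses on something with over 40 N, if the wrist force passes 120 N, or if a joint passes its speed limit or range.

### The arm

A 6-joint arm with a two-finger parallel gripper is mounted at the origin on a cart in front of the work surface, level with it; the furniture and walls round the work are solid. World frame = base frame: x ahead of the robot, y to its left, z up, the work surface at z = 0. Lengths are in m, angles in degrees, forces in N, time in s.
With the tool pointing down it reaches from about 0.3 to 0.75 m from the base axis. Payload 8.5 kg.
Tool frame: the origin (TCP) lies midway between the tips of the shut fingers; the grasp point (between the pads) lies 19 mm behind it (env.tcp_to_grasp is the z of the grasp point in the tool frame, in m); z points along the fingers, y is the line along which they close (so a half turn about z gives the same grasp; the last joint's range is limited). The gripper opens to 85 mm and grips with 20 to 120 N. Pads are 22 mm wide; open, the fingers measure 114 mm over their backs; the gripper's body (76 mm by 85 mm) begins 54 mm behind the grasp point. The pads swing forward as they close: fully open they stand 13 mm farther back than shut.
Start: joints at [62.435, 21.807, 74.336, -0, 83.858, -12.336], TCP at [0.144, 0.531, 0.231] pointing down, gripper open.
Joint ranges: [-178.18, 178.18], [-50.72, 133.34], [12.68, 142.11], [-81.47, 261.47], [9.98, 163.14], [-165.26, 165.26]. Speed limits (degrees/s): [136.94, 136.94, 180, 180, 180, 180].

### API

Orientations are given as a 3x3 rotation matrix whose columns are the frame's x, y, z axes.
In Python, from rig import env, imaging, job, models gives the robot as it stands. The module is installed in compiled form; this text tells all that it offers.
- The arm moves only by the tool jog_arm, never from a script. Its argument "plan" is text: rows parted by semicolons, each of 7 numbers parted by spaces: the turn, a rotation vector about the tool's x, y, z in degrees, then the shift along the tool's x, y, z in cm, then the closure in counts, from 0 (fully open) to 255 (shut). In form: rx ry rz x y z claw; .... A call has 1 to 10 rows; each row shifts and turns the commanded pose from where the row before left it, along the tool's axes as they then stand; what a row does not reach is not made up. A row lasts 1/12 s, in which the tool goes at most 41.7 mm and 7.16 degrees, less where a joint would pass 70% of its speed; a pose out of reach is approached as far as the arm can. A call with a gripper value outside its range is refused whole. The fingers move at their own pace and stop on an object; "grip_force" is the grip in N (left out, the last holds). Time passes only in rows, so rows that do not move let the fingers close. It gives the time, the measured TCP pose, the force, the opening and the grip force at its end, in the units of the state.
- env.observe(): the state, without advancing time (a new reading comes with each control period).
- imaging.get_image(name): name is "scene" or "top" or "wrist"; returns a dict with "pixels" (480x640x3 uint8, red, green, blue), "depth" (480x640 float32, m along the optical axis (not along the pixel's ray), 0 where there is no reading), "fov_y" (degrees; the focal length in pixels is half the picture's height over the tangent of half this angle, whatever the lens; pixels are square), "cx", "cy" (the principal point, pixels), "world_from_camera" (4x4, takes a point from camera to world coordinates). Camera axes: x right, y down, z forward; pixel columns grow to the right and rows downward; lengths in m; the calibration is good to about 2 mm. A picture is of the moment at which its call begins.
- job.close_job(): hands the job in; it is judged then, once.
Trained networks look in the newest picture that a camera, given by its name, has taken for a name from the list of things; names that differ only in an ending like _2 or _b are one class to them, and where a whole thing is asked for, a point or a joint stands for the part that bears it (a point fixed in the world has none). Each returns a list of dicts, best first, with "confidence" (0 to 1); they miss things now and then, are a little off and sometimes report something else, mostly with a low value. They report only what shows in the picture. A call takes as long as a camera call. They do not tell look-alikes from the thing itself.
- models.outline_of(camera, query): "region" (480x640 bool, what is visible of it) and "bbox" ([centre column, centre row, width, height] in pixels, round what is visible of it).
- models.tip_of(camera, query): "at" ([column, row] in pixels: a listed point, or the origin of a listed thing).
The state is a dict: "time_s": time; "q": joint angles; "qvel": joint speeds; "joint_efforts": joint torques, N m; "position": TCP position; "tool_rot": TCP orientation; "ft_force": force on the tool from outside, world axes, zero at the start; "wrist_torque": the same for the moment, N m; "grip_width": finger opening in m; "gripper_force": force on a finger pad.
Only numpy, scipy, OpenCV 4.12 (cv2) and the standard library are available. Lean on these libraries where they do the work, as an engineer would, in place of code of your own. Each camera call takes 0.05 s, during which the arm holds its last target. There are 200 camera calls.

## Working session

There is one attempt and no reset: what is moved stays moved. The work goes in short steps, Python scripts to look and compute and a tool call to move; the robot and the scene stay as the last step left them, time stands still between calls to the robot, and variables do not carry over. Pictures are saved under pics/ and viewed, at most 14 in all, crops included, and the job is handed in when it is done.

Besides the shell and the picture viewer there is one more tool, called in YAML: its name, and indented under it one key for each argument. jog_arm: Moves the arm, as the interface text tells. Its arguments: {"type":"object","properties":{"plan":{"type":"string"},"grip_force":{"type":"number"}},"required":["plan"]}

```bash
mkdir -p pics
cat > h.py <<'E'
import numpy as np, cv2
from rig import env, imaging, job, models
def get(n):
    im=imaging.get_image(n); im['f']=240/np.tan(np.radians(im['fov_y']/2)); return im
def save(im,name,box=None,s=1):
    p=im['pixels'][:,:,::-1]
    if box: p=p[box[1]:box[3],box[0]:box[2]]
    if s!=1: p=cv2.resize(p,None,fx=s,fy=s,interpolation=cv2.INTER_CUBIC)
    cv2.imwrite('pics/'+name,p)
def ray(im,u,v):
    T=im['world_from_camera']; d=T[:3,:3]@np.array([(u-im['cx'])/im['f'],(v-im['cy'])/im['f'],1]); return T[:3,3],d
def onz(im,u,v,z):
    o,d=ray(im,u,v); return o+d*(z-o[2])/d[2]
def proj(im,p):
    T=im['world_from_camera']; c=T[:3,:3].T@(np.asarray(p)-T[:3,3]); return im['f']*c[0]/c[2]+im['cx'],im['f']*c[1]/c[2]+im['cy']
def cloud(im):
    d=im['depth']; v,u=np.mgrid[:480,:640]; T=im['world_from_camera']
    c=np.stack([(u-im['cx'])/im['f']*d,(v-im['cy'])/im['f']*d,d],-1); P=c@T[:3,:3].T+T[:3,3]; P[d==0]=np.nan; return P
E
python3 - <<'E'
from h import *
np.set_printoptions(precision=3,suppress=True)
for c in('scene','top'):
    im=get(c); save(im,c+'0.png'); print(c,im['f'],im['world_from_camera'])
    P=cloud(im)
    for q in ['reader','selector_grip','aim_knob_grip','pointer_tip','mark','bay_0','bay_1','bay_2','wash_pot','vol_flask','cylinder_50','bottle_amber_1','bottle_clear_1','bottle_pp_1','bottle_amber_1_label','bottle_clear_1_label','bottle_pp_1_label']:
        r=models.tip_of(c,q)
        z={'selector_grip':.127,'aim_knob_grip':.127,'pointer_tip':.09,'mark':.09}.get(q,.05 if 'label' in q else 0)
        print(q,[(round(x['confidence'],2),np.round(x['at']),onz(im,*x['at'],z)) for x in r[:4]])
print(env.observe())
E
```

```text
scene 435.1347793299627 [[ 0.48  -0.412  0.775 -0.354]
 [-0.877 -0.221  0.426 -0.638]
 [-0.004 -0.884 -0.467  0.612]
 [ 0.     0.     0.     1.   ]]
reader [(0.87, array([243., 234.]), array([ 0.573,  0.159, -0.   ]))]
selector_grip [(0.64, array([213., 192.]), array([0.559, 0.248, 0.127]))]
aim_knob_grip [(0.46, array([319., 278.]), array([ 0.298, -0.265,  0.127]))]
pointer_tip [(0.68, array([186., 245.]), array([0.322, 0.132, 0.09 ]))]
mark [(0.78, array([233., 207.]), array([0.564, 0.178, 0.09 ]))]
bay_0 [(0.96, array([244., 265.]), array([0.428, 0.041, 0.   ])), (0.63, array([214., 254.]), array([0.438, 0.157, 0.   ])), (0.57, array([187., 244.]), array([0.444, 0.268, 0.   ]))]
bay_1 [(0.96, array([244., 265.]), array([0.428, 0.041, 0.   ])), (0.63, array([214., 254.]), array([0.438, 0.157, 0.   ])), (0.57, array([187., 244.]), array([0.444, 0.268, 0.   ]))]
bay_2 [(0.96, array([244., 265.]), array([0.428, 0.041, 0.   ])), (0.63, array([214., 254.]), array([0.438, 0.157, 0.   ])), (0.57, array([187., 244.]), array([0.444, 0.268, 0.   ]))]
wash_pot [(0.63, array([214., 254.]), arr
[... 3032 characters left out ...]
0.464, -0.132,  0.05 ]))]
bottle_pp_1_label [(0.84, array([299., 271.]), array([ 0.436, -0.118,  0.05 ])), (0.37, array([199., 221.]), array([0.555, 0.138, 0.05 ]))]
{'time_s': 1.8, 'q': array([ 62.434,  21.807,  74.336,   0.001,  83.856, -12.336]), 'qvel': array([ 0.012,  0.045, -0.114,  0.007, -0.015,  0.055]), 'joint_efforts': array([  0.001, -44.83 , -23.148,   0.   ,   0.   ,  -0.   ]), 'position': array([0.144, 0.531, 0.231]), 'tool_rot': array([[-0.965,  0.263, -0.   ],
       [ 0.263,  0.965,  0.   ],
       [ 0.   ,  0.   , -1.   ]]), 'ft_force': array([-0.45 , -0.397, -0.508]), 'wrist_torque': array([-0.02 , -0.001, -0.023]), 'gripper_force': 0.0, 'grip_width': 0.08549123732049517}
```

View pics/scene0.png

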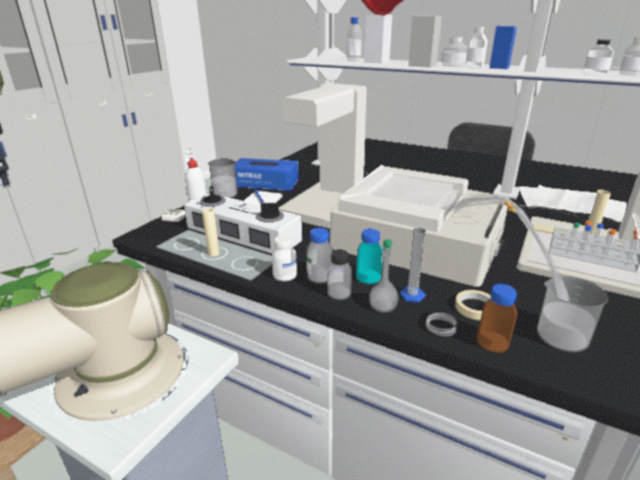

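View pics/top0.png

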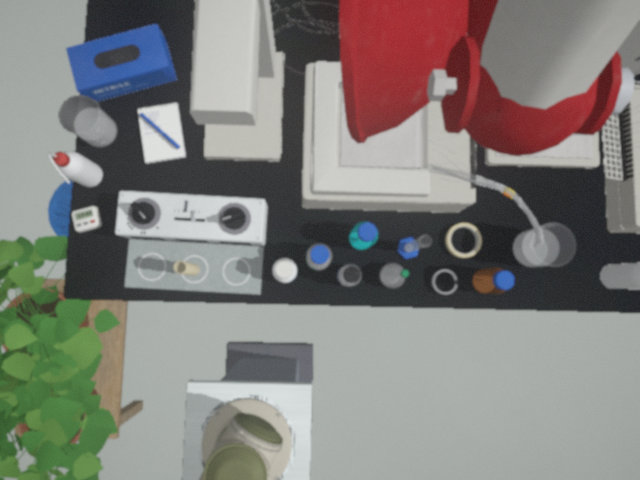

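The scene view shows, left to right: the rinse pot (213,232), pp bottle (285,260), clear bottle (318,255), a black-capped grey glass bottle that must be bottle_amber_1 (339,275), and the flask (383,290) and cylinder (415,265). The look-alikes are turquoise (369,258) and brown (497,318). The top view agrees: pp (285,270), clear (319,256), black cap (349,274), turquoise (363,236), brown (490,280). I choose the non-brown, non-turquoise ones. The pot stands at the middle bay.

```bash
cat >> h.py <<'E'
def rot_to(yaw):
    """tool down, tool x axis at world yaw (deg)"""
    c,s=np.cos(np.radians(yaw)),np.sin(np.radians(yaw)); return np.array([[c,s,0],[s,-c,0],[0,0,-1]])
def move(p,yaw=None,o=None):
    """print deltas from current measured pose"""
    o=o or env.observe(); R=o['tool_rot']; d=R.T@(np.asarray(p)-o['position'])*100
    cur=np.degrees(np.arctan2(R[1,0],R[0,0])); r=0
    if yaw is not None: r=-((yaw-cur+180)%360-180)
    print('cur yaw %.1f pos %s q6 %.0f | rz(tool) %.1f  shift cm (before turn) %s'%(cur,o['position'].round(4),o['q'][5],r,d.round(2)))
E
python3 - <<'E'
from h import *
np.set_printoptions(precision=3,suppress=True)
im=get('top'); P=cloud(im); z=P[:,:,2]
# reader top
m=(abs(z-.09)<.006)&(P[:,:,0]>.45)&(P[:,:,0]<.65)&(P[:,:,1]>-.05)&(P[:,:,1]<.36)
n,l,s,c=cv2.connectedComponentsWithStats(m.astype(np.uint8)); k=1+np.argmax(s[1:,4])
pts=P[l==k][:,:2].astype(np.float32); print(len(pts),cv2.minAreaRect(pts*1000))
for q in['pp','clear','amber']:
    pass
def cap(y0,y1,x0,x1,zt):
    mm=(abs(z-zt)<.008)&(P[:,:,0]>x0)&(P[:,:,0]<x1)&(P[:,:,1]>y0)&(P[:,:,1]<y1)
    p=P[mm]; print(len(p),p.mean(0) if len(p) else None, cv2.minEnclosingCircle((p[:,:2]*1000).astype(np.float32)) if len(p) else None)
cap(-.13,-.03,.38,.5,.106);cap(-.2,-.11,.4,.53,.131);cap(-.29,-.19,.36,.5,.114);cap(.1,.22,.38,.5,.135)
for y in np.arange(-.6,.3,.1):
  a=[]
  for x in np.arange(.4,.9,.1):
    b=(abs(P[:,:,0]-x)<.05)&(abs(P[:,:,1]-y)<.05); a.append(np.nanmax(z[b]).round(2) if b.any() else None)
  print('y%.1f'%y,a)
save(im,'topread.png',(110,180,290,300),4.4)
move([.40,.08,.40],180)
E
```

```text
4780 ((562.348876953125, 152.39845275878906), (360.3817138671875, 110.806640625), 88.28992462158203)
242 [ 0.438 -0.081  0.108] ((437.6703796386719, -81.52185821533203), 21.304960250854492)
284 [ 0.473 -0.166  0.133] ((473.3005065917969, -166.14476013183594), 22.2132511138916)
223 [ 0.429 -0.244  0.115] ((429.3478088378906, -243.9540252685547), 19.98463249206543)
59 [0.436 0.157 0.134] ((435.1458435058594, 157.32794189453125), 16.055801391601562)
y-0.6 [np.float64(0.14), np.float64(0.1), np.float64(0.25), np.float64(0.04), np.float64(0.04)]
y-0.5 [np.float64(0.03), np.float64(0.02), np.float64(0.25), np.float64(0.23), np.float64(0.15)]
y-0.4 [np.float64(0.18), np.float64(0.18), np.float64(0.17), np.float64(0.2), np.float64(0.17)]
y-0.3 [np.float64(0.18), np.float64(1.04), np.float64(0.82), np.float64(0.82), np.float64(0.17)]
y-0.2 [np.float64(0.12), np.float64(1.03), np.float64(0.94), np.float64(0.17), np.float64(0.17)]
y-0.1 [np.float64(0.11), np.float64(0.14), np.float64(0.17), np.float64(0.17), np.float64(0.17)]
y-0.0 [np.float64(0.01), np.float64(0.13), np.float64(0.14), np.float64(0.4), np.float64(0.4)]
y0.1 [np.float64(0.14), np.float64(0.14), np.float64(0.14), np.float64(0.4), np.float64(0.4)]
y0.2 [np.float64(0.14), np.float64(0.14), np.float64(0.14), np.float64(0.02), np.float64(0.03)]
cur yaw 164.8 pos [0.144 0.531 0.231] q6 -12 | rz(tool) -15.2  shift cm (before turn) [-36.49 -36.77 -16.87]
```

View pics/topread.png

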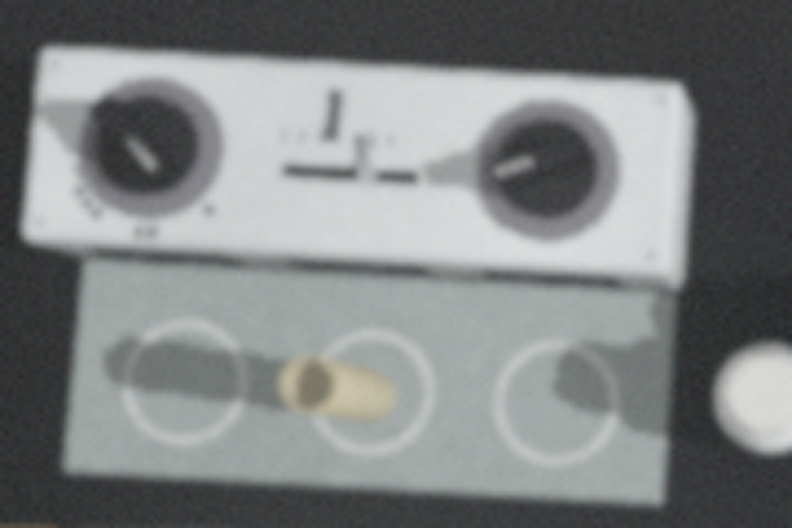

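The crop shows the reader yawed about -1.7°, with the selector line at (142,155) pointing to one dot. The pointer is at (363,165) and the wide mark at (333,115), left of it. The aim bar's line points left at (515,165), and the pot stands on the middle bay. I'm moving the wrist camera above the reader.

jog_arm:
  plan: "0 0 0 -2.8 -2.2 -1.3 0;0 0 0 -2.8 -2.2 -1.3 0;0 0 0 -2.8 -2.2 -1.3 0;0 0 0 -2.8 -2.2 -1.3 0;0 0 0 -2.8 -2.2 -1.3 0;0 0 0 -2.8 -2.2 -1.3 0;0 0 0 -2.8 -2.2 -1.3 0;0 0 0 -2.8 -2.2 -1.3 0;0 0 0 -2.8 -2.2 -1.3 0;0 0 0 -2.8 -2.2 -1.3 0"

```text
time_s: 2.68
position: [0.3574, 0.2432, 0.3622]
tool_rot: [[-0.965, 0.263, 0.001], [0.263, 0.965, 0.0], [-0.0, 0.0, -1.0]]
ft_force: [0.2, -0.5, -0.2]
grip_width: 0.0852
gripper_force: 0.0
```

jog_arm:
  plan: "0 0 0 -2.8 -2.2 0 0;0 0 0 -2.8 -2.2 0 0;0 0 0 -2.8 -2.2 0 0;0 0 0 -2.8 -2.2 0 0;0 0 -5 0 0 0 0;0 0 -5 0 0 0 0;0 0 -5 0 0 0 0;0 0 0 0 0 0 0;0 0 0 0 0 0 0"

```text
time_s: 3.43
position: [0.4418, 0.1305, 0.3614]
tool_rot: [[-1.0, 0.007, 0.0], [0.007, 1.0, 0.0], [-0.0, 0.0, -1.0]]
ft_force: [0.2, 0.8, 0.1]
grip_width: 0.0854
gripper_force: 0.0
```

Run:
```python
from h import *
np.set_printoptions(precision=3,suppress=True)
im=get('wrist'); save(im,'w1.png'); print(im['f'],im['world_from_camera'])
for q in ['selector_grip','aim_knob_grip','pointer_tip','mark','bay_0','wash_pot','bottle_pp_1_label','bottle_clear_1_label','bottle_amber_1_label']:
    r=models.tip_of('wrist',q)
    z={'selector_grip':.127,'aim_knob_grip':.127,'pointer_tip':.09,'mark':.09}.get(q,.05 if 'label' in q else 0)
    print(q,[(round(x['confidence'],2),np.round(x['at']),onz(im,*x['at'],z)) for x in r[:4]])
move([.436,.157,.3],90)
```

```text
355.6088368618865 [[ 0.006  0.957  0.29   0.368]
 [ 1.    -0.006 -0.001  0.131]
 [ 0.001  0.29  -0.957  0.504]
 [ 0.     0.     0.     1.   ]]
selector_grip [(0.82, array([426., 309.]), array([0.568, 0.259, 0.127]))]
aim_knob_grip [(0.86, array([238., 303.]), array([0.559, 0.038, 0.127]))]
pointer_tip [(0.6, array([325., 288.]), array([0.558, 0.142, 0.09 ]))]
mark [(0.97, array([344., 289.]), array([0.559, 0.166, 0.09 ]))]
bay_0 [(0.94, array([253., 181.]), array([0.433, 0.042, 0.   ])), (0.8, array([411., 188.]), array([0.444, 0.265, 0.   ])), (0.52, array([333., 182.]), array([0.435, 0.154, 0.   ]))]
wash_pot [(0.78, array([332., 184.]), array([0.438, 0.153, 0.   ]))]
bottle_pp_1_label [(0.81, array([123., 192.]), array([ 0.44 , -0.116,  0.05 ]))]
bottle_clear_1_label [(0.85, array([ 22., 284.]), array([ 0.567, -0.278,  0.05 ])), (0.68, array([108., 213.]), array([ 0.467, -0.14 ,  0.05 ])), (0.28, array([414., 243.]), array([0.511, 0.261, 0.05 ]))]
bottle_amber_1_label [(0.75, array([ 39., 194.]), array([ 0.442, -0.224,  0.05 ])), (0.7, array([253., 183.]), array([0.43 , 0.051, 0.05 ]))]
cur yaw 179.8 pos [0.442 0.131 0.361] q6 -88 | rz(tool) 89.8  shift cm (before turn) [0.59 2.64 6.13]
```

View pics/w1.png

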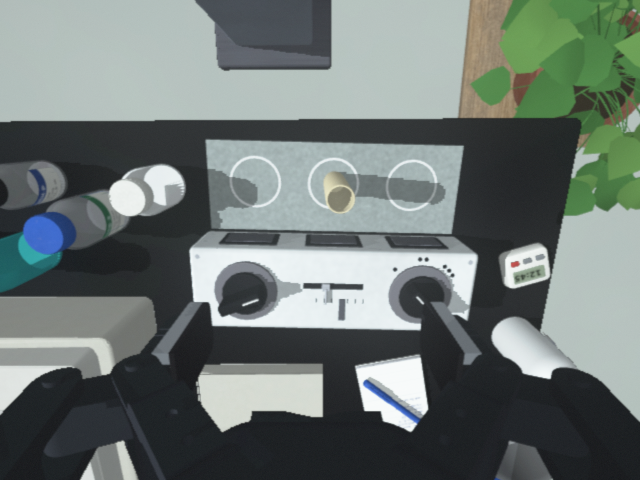

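The wrist view shows the pot on the middle bay at (335,190), pointer (327,292), wide mark (342,309), pp (150,190), clear (75,225), amber (25,185). All measured points agree with the geometry. Next I fetch the pot.

jog_arm:
  plan: "0 0 0 0.6 2.6 2 0;0 0 0 0 0 4 0;0 0 0 0 0 4 0;0 0 0 0 0 4 0;0 0 0 0 0 4 0;0 0 0 0 0 4 0;0 0 0 0 0 3 0;0 0 0 0 0 3 0;0 0 0 0 0 0 0;0 0 0 0 0 0 60"
  grip_force: 20

```text
time_s: 4.77
position: [0.4357, 0.1565, 0.0812]
tool_rot: [[-1.0, 0.004, -0.002], [0.004, 1.0, -0.0], [0.002, -0.0, -1.0]]
ft_force: [0.5, 0.4, 0.8]
grip_width: 0.0751
gripper_force: 0.0
```

jog_arm:
  plan: "0 0 0 0 0 0 100;0 0 0 0 0 0 140;0 0 0 0 0 0 180;0 0 0 0 0 0 255;0 0 0 0 0 0 255;0 0 0 0 0 0 255;0 0 0 0 0 0 255;0 0 0 0 0 0 255;0 0 0 0 0 -1 255;0 0 0 0 0 0 255"

```text
time_s: 5.6
position: [0.4367, 0.1566, 0.0929]
tool_rot: [[-1.0, 0.004, 0.003], [0.004, 1.0, 0.0], [-0.003, 0.0, -1.0]]
ft_force: [0.7, 0.0, -0.3]
grip_width: 0.0303
gripper_force: 22.6
```

jog_arm:
  plan: "0 0 0 0 0 -2.5 255;0 0 0 0 0 -2.5 255;0 0 0 0.1 3 0 255;0 0 0 0.1 3 0 255;0 0 0 0.1 3 0 255;0 0 0 0.1 3 0 255;0 0 0 0.1 3 0 255;0 0 0 0.1 3 0 255;0 0 0 0 2.5 0 255;0 0 0 0 2 0 255"

```text
time_s: 6.43
position: [0.4304, 0.3835, 0.1412]
tool_rot: [[-1.0, 0.003, 0.0], [0.003, 1.0, 0.0], [-0.0, 0.0, -1.0]]
ft_force: [0.5, 0.0, -0.9]
grip_width: 0.0302
gripper_force: 22.6
```

jog_arm:
  plan: "0 0 0 0 0 0 255;0 0 0 0 0 2 255;0 0 0 0 0 2 255;0 0 0 0 0 1 255;0 0 0 0 0 0.5 255;0 0 0 0 0 0.4 255;0 0 0 0 0 0 255;0 0 0 0 0 0 255"

```text
time_s: 7.1
position: [0.4313, 0.3815, 0.0831]
tool_rot: [[-1.0, 0.004, 0.001], [0.004, 1.0, 0.001], [-0.001, 0.001, -1.0]]
ft_force: [-0.8, 0.4, -0.5]
grip_width: 0.0304
gripper_force: 22.4
```

jog_arm:
  plan: "0 0 0 0 0 0 200;0 0 0 0 0 0 150;0 0 0 0 0 0 100;0 0 0 0 0 0 50;0 0 0 0 0 0 0;0 0 0 0 0 0 0;0 0 0 0 0 -2 0;0 0 0 0 0 -4 0;0 0 0 0 0 -4 0;0 0 0 0 0 -4 0"

```text
time_s: 7.93
position: [0.4304, 0.3814, 0.224]
tool_rot: [[-1.0, 0.004, -0.001], [0.004, 1.0, -0.0], [0.001, -0.0, -1.0]]
ft_force: [0.8, 0.8, -0.9]
grip_width: 0.0854
gripper_force: 0.0
```

jog_arm:
  plan: "0 0 0 -2.3 -2 -1 0;0 0 0 -2.3 -2 0 0;0 0 0 -2.3 -2 0 0;0 0 0 -2.3 -2 0 0;0 0 0 -2.2 -2 0 0;0 0 0 -2.2 -2 0 0;0 0 0 0 0 0 0;0 0 0 0 0 0 0"

```text
time_s: 8.6
position: [0.5669, 0.26, 0.2318]
tool_rot: [[-1.0, 0.006, -0.001], [0.006, 1.0, -0.0], [0.001, -0.0, -1.0]]
ft_force: [-1.2, 0.6, 0.1]
grip_width: 0.085
gripper_force: 0.0
```

Run:
```python
from h import *
np.set_printoptions(precision=3,suppress=True)
im=get('wrist')
b=models.tip_of('wrist','selector_grip'); print([(x['confidence'],np.round(x['at']),onz(im,*x['at'],.127)) for x in b[:2]])
b=models.tip_of('wrist','wash_pot'); print([(x['confidence'],np.round(x['at']),onz(im,*x['at'],0)) for x in b[:2]])
P=cloud(im); z=P[:,:,2]
m=(abs(z-.134)<.006)&(np.hypot(P[:,:,0]-.567,P[:,:,1]-.261)<.04)
p=(P[m][:,:2]*1000).astype(np.float32); print(len(p),cv2.minAreaRect(p),p.mean(0))
vx=cv2.fitLine(p,cv2.DIST_L2,0,.01,.01).ravel(); print('bar yaw',np.degrees(np.arctan2(vx[1],vx[0])))
u,v=np.mean(np.where(m)[1]),np.mean(np.where(m)[0]); save(im,'w2.png')
move([.567,.261,.2],224)
```

```text
[(0.74, array([316., 236.]), array([0.565, 0.26 , 0.127]))]
[(0.63, array([441.,  64.]), array([0.431, 0.381, 0.   ])), (0.3, array([90., 66.]), array([0.432, 0.045, 0.   ]))]
1440 ((565.5040893554688, 261.15594482421875), (53.02607345581055, 13.98334789276123), 43.560462951660156) [564.374 260.723]
bar yaw 43.13202
cur yaw 179.8 pos [0.566 0.262 0.232] q6 -76 | rz(tool) -44.2  shift cm (before turn) [-0.15 -0.08  3.24]
```

View pics/w2.png

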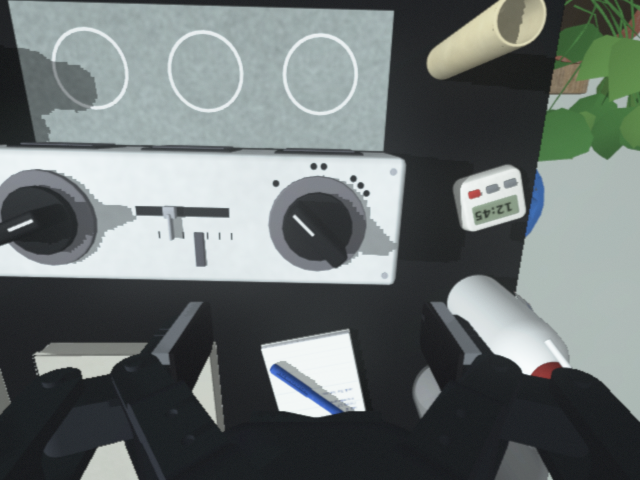

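The picture shows the pot upright at (480,40), the selector bar at (320,236) and the pointer at (170,215) with the wide mark at (200,250). Next I grip the selector and turn it by 46°.

jog_arm:
  plan: "0 0 0 0.1 0.1 2 0;0 0 -6.3 0 0 1 0;0 0 -6.3 0 0 1 0;0 0 -6.3 0 0 1 0;0 0 -6.3 0 0 1 0;0 0 -6.3 0 0 1 0;0 0 -6.3 0 0 1 0;0 0 -6.3 0 0 1 0;0 0 0 0 0 1.7 0;0 0 0 0 0 1.7 60"
  grip_force: 40

```text
time_s: 9.58
position: [0.5647, 0.2632, 0.1084]
tool_rot: [[-0.719, -0.695, 0.001], [-0.695, 0.719, 0.0], [-0.001, -0.001, -1.0]]
ft_force: [0.6, -0.2, -0.9]
grip_width: 0.0756
gripper_force: 0.0
```

jog_arm:
  plan: "0 0 0 0 0 0 120;0 0 0 0 0 0 200;0 0 0 0 0 0 255;0 0 0 0 0 0 255;0 0 0 0 0 0 255;0 0 0 0 0 0 255;0 0 0 0 0 0 255;0 0 0 0 0 0 255;0 0 0 0 0 0 255"

```text
time_s: 10.33
position: [0.5662, 0.2619, 0.1097]
tool_rot: [[-0.721, -0.693, 0.003], [-0.693, 0.721, 0.0], [-0.002, -0.002, -1.0]]
ft_force: [1.2, -2.3, 6.2]
grip_width: 0.0132
gripper_force: 43.9
```

jog_arm:
  plan: "0 0 6 0 0 0 255;0 0 6 0 0 0 255;0 0 6 0 0 0 255;0 0 6 0 0 0 255;0 0 6 0 0 0 255;0 0 6 0 0 0 255;0 0 6 0 0 0 255;0 0 4.5 0 0 0 255;0 0 0 0 0 0 255;0 0 0 0 0 0 255"

```text
time_s: 11.17
position: [0.5667, 0.2607, 0.1097]
tool_rot: [[-0.999, 0.047, 0.004], [0.047, 0.999, -0.002], [-0.004, -0.002, -1.0]]
ft_force: [3.7, -8.2, 6.0]
grip_width: 0.0128
gripper_force: 43.9
```

jog_arm:
  plan: "0 0 0 0 0 0 200;0 0 0 0 0 0 100;0 0 0 0 0 0 0;0 0 0 0 0 0 0;0 0 0 0 0 -3 0;0 0 0 0 0 -4 0;0 0 0 0 0 -4 0;0 0 0 0 0 -1 0;0 0 0 0 0 0 0"

```text
time_s: 11.92
position: [0.5662, 0.2626, 0.2321]
tool_rot: [[-0.999, 0.045, 0.007], [0.045, 0.999, 0.002], [-0.007, 0.002, -1.0]]
ft_force: [0.4, 0.3, -1.0]
grip_width: 0.0853
gripper_force: 0.0
```

```bash
cat >> h.py <<'E'
def bar(im,c):
    P=cloud(im); m=(abs(P[:,:,2]-.134)<.006)&(np.hypot(P[:,:,0]-c[0],P[:,:,1]-c[1])<.04)
    p=(P[m][:,:2]*1000).astype(np.float32); r=cv2.minAreaRect(p)
    v=cv2.fitLine(p,cv2.DIST_L2,0,.01,.01).ravel(); print('bar n',len(p),np.round(r[0],1),np.round(r[1],1),'yaw %.1f'%np.degrees(np.arctan2(v[1],v[0])))
E
python3 - <<'E'
from h import *
np.set_printoptions(precision=4,suppress=True)
im=get('wrist'); save(im,'w3.png')
bar(im,(.5655,.261)); bar(im,(.562,.04))
for q in('pointer_tip','mark'):
  for r in models.tip_of('wrist',q)[:2]: print(q,r['confidence'],np.round(r['at'],1),onz(im,*r['at'],.09))
move([.562,.041,.2],105)
E
```

```text
bar n 1391 [565.3 261.3] [13.7 52.2] yaw -3.2
bar n 922 [556.9  48. ] [14.1 40.7] yaw -64.2
pointer_tip 0.52 [166.9 214.9] [0.5531 0.1415 0.09  ]
mark 0.58 [196.4 217.4] [0.5563 0.1653 0.09  ]
cur yaw 177.4 pos [0.5647 0.262  0.2267] q6 -73 | rz(tool) 72.4  shift cm (before turn) [ -0.75 -22.09   2.68]
```

View pics/w3.png

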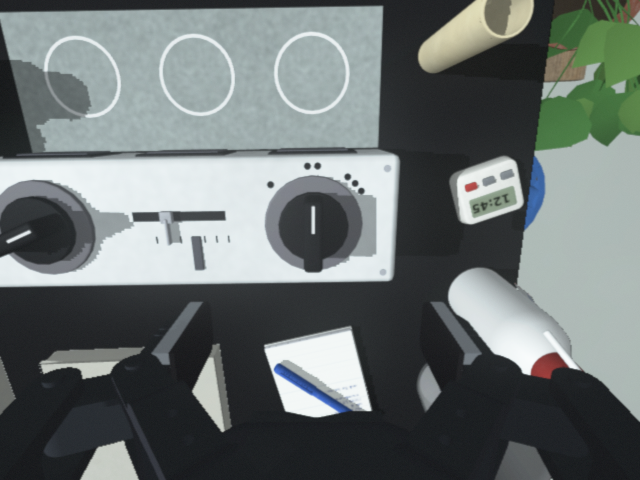

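The selector is now at two dots, with its line at (313,220). The pointer is at (167,215) and the mark at (197,240), about 24 mm apart, so about 92° clockwise on the aim knob. I'm moving above the aim knob.

jog_arm:
  plan: "0 0 0 0 -3.7 0 0;0 0 0 0 -3.7 0 0;0 0 0 0 -3.7 0 0;0 0 0 0 -3.7 0 0;0 0 0 -0.2 -3.7 0 0;0 0 0 -0.2 -3.5 0 0;0 0 0 0 0 0 0;0 0 0 0 0 0 0"

```text
time_s: 12.73
position: [0.5588, 0.0406, 0.2266]
tool_rot: [[-0.999, 0.049, -0.003], [0.049, 0.999, 0.001], [0.003, 0.0, -1.0]]
ft_force: [-0.0, 0.4, 0.3]
grip_width: 0.0855
gripper_force: 0.0
```

Run:
```python
from h import *
np.set_printoptions(precision=4,suppress=True)
im=get('wrist')
bar(im,(.559,.042))
for q in('pointer_tip','mark'):
  for r in models.tip_of('wrist',q)[:2]: print(q,r['confidence'],np.round(r['at'],1),onz(im,*r['at'],.09))
save(im,'w4.png',(300,130,560,330),3)
move([.559,.042,.108],116)
```

```text
bar n 1510 [559.   41.2] [14.7 52.8] yaw -69.3
pointer_tip 0.51 [443.3 216. ] [0.5544 0.1436 0.09  ]
pointer_tip 0.2 [472. 220.] [0.5588 0.167  0.09  ]
mark 0.58 [472. 218.] [0.5572 0.1668 0.09  ]
cur yaw 177.4 pos [0.5589 0.0431 0.2275] q6 -95 | rz(tool) 61.4  shift cm (before turn) [-0.03 -0.11 11.95]
```

View pics/w4.png

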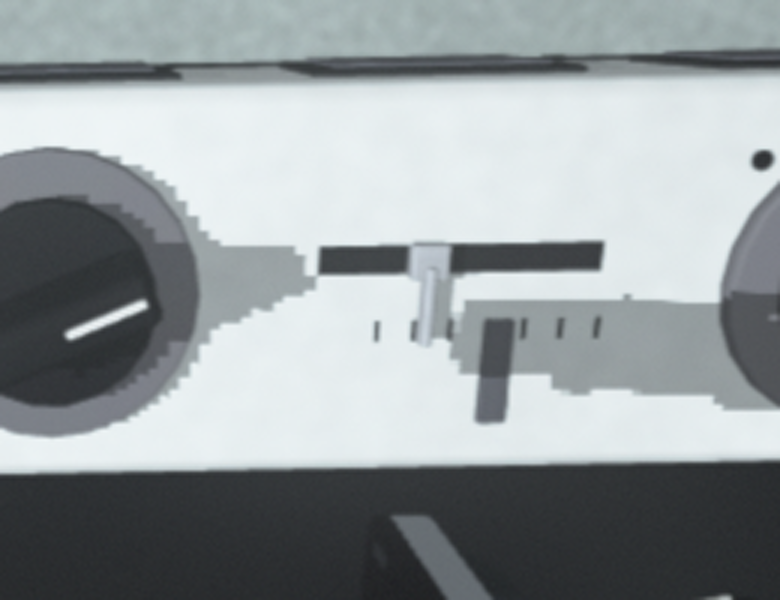

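jog_arm:
  plan: "0 0 6.6 0 0 1.2 0;0 0 6.6 0 0 1.2 0;0 0 6.6 0 0 1.2 0;0 0 6.6 0 0 1.2 0;0 0 6.6 0 0 1.2 0;0 0 6.6 0 0 1.2 0;0 0 6.6 0 0 1.2 0;0 0 6.6 0 0 1.2 0;0 0 6.6 0 0 1.2 0;0 0 6.6 0 0 1.1 0"

```text
time_s: 13.72
position: [0.5589, 0.0436, 0.1083]
tool_rot: [[-0.361, 0.933, -0.001], [0.933, 0.361, 0.0], [0.001, -0.001, -1.0]]
ft_force: [0.6, 0.6, 0.4]
grip_width: 0.0856
gripper_force: 0.0
```

jog_arm:
  plan: "0 0 0 0 0 0 50;0 0 0 0 0 0 120;0 0 0 0 0 0 200;0 0 0 0 0 0 255;0 0 0 0 0 0 255;0 0 0 0 0 0 255;0 0 0 0 0 0 255;0 0 0 0 0 0 255;0 0 0 0 0 0 255"

```text
time_s: 14.47
position: [0.5582, 0.0416, 0.1101]
tool_rot: [[-0.365, 0.931, -0.002], [0.931, 0.365, -0.001], [-0.0, -0.002, -1.0]]
ft_force: [-7.3, -2.0, 7.2]
grip_width: 0.0136
gripper_force: 41.4
```

jog_arm:
  plan: "0 0 7 0 0 0 255;0 0 7 0 0 0 255;0 0 7 0 0 0 255;0 0 7 0 0 0 255;0 0 7 0 0 0 255;0 0 7 0 0 0 255;0 0 7 0 0 0 255;0 0 7 0 0 0 255;0 0 7 0 0 0 255;0 0 7 0 0 0 255"

```text
time_s: 15.3
position: [0.5592, 0.0413, 0.1101]
tool_rot: [[0.754, 0.657, 0.0], [0.657, -0.754, -0.002], [-0.001, 0.002, -1.0]]
ft_force: [-2.9, -4.4, 4.1]
grip_width: 0.0131
gripper_force: 40.9
```

jog_arm:
  plan: "0 0 7 0 0 0 255;0 0 7 0 0 0 255;0 0 0 0 0 0 255;0 0 0 0 0 0 255;0 0 0 0 0 0 150;0 0 0 0 0 0 50;0 0 0 0 0 0 0;0 0 0 0 0 0 0;0 0 0 0 0 -4 0;0 0 0 0 0 -4 0"

```text
time_s: 16.13
position: [0.5582, 0.0423, 0.1887]
tool_rot: [[0.888, 0.46, -0.005], [0.46, -0.888, 0.001], [-0.004, -0.003, -1.0]]
ft_force: [0.8, -0.3, 0.0]
grip_width: 0.0839
gripper_force: 0.0
```

jog_arm:
  plan: "0 0 0 0 0 -4 0;0 0 0 1.4 -2.7 0 0;0 0 0 1.4 -2.7 0 0;0 0 0 1.3 -2.6 0 0;0 0 0 0 0 0 0;0 0 0 0 0 0 0;0 0 0 0 0 0 0"

```text
time_s: 16.72
position: [0.5588, 0.1317, 0.2292]
tool_rot: [[0.888, 0.46, -0.0], [0.46, -0.888, -0.0], [-0.0, 0.0, -1.0]]
ft_force: [-0.3, 0.1, -0.8]
grip_width: 0.0854
gripper_force: 0.0
```

Run:
```python
from h import *
np.set_printoptions(precision=4,suppress=True)
im=get('wrist'); print(im['world_from_camera'][:3,3])
bar(im,(.559,.042));bar(im,(.565,.261))
for q in('pointer_tip','mark'):
  for r in models.tip_of('wrist',q)[:2]: print(q,r['confidence'],np.round(r['at'],1),onz(im,*r['at'],.09))
u,v=proj(im,(.555,.16,.09)); u,v=int(u),int(v); print(u,v)
save(im,'w5.png',(u-100,v-75,u+100,v+75),4)
move([.44,-.16,.30],0)
```

```text
[0.6252 0.1657 0.372 ]
bar n 1035 [559.9  40.9] [52.7 14.4] yaw 21.5
bar n 1916 [565.9 259.9] [14.8 53.2] yaw -2.6
pointer_tip 0.54 [277.2 215.5] [0.5535 0.1641 0.09  ]
mark 0.63 [281.1 218.7] [0.5525 0.1602 0.09  ]
mark 0.48 [147.8 147.4] [0.5559 0.2755 0.09  ]
282 216
cur yaw 27.3 pos [0.559  0.1311 0.2293] q6 64 | rz(tool) 27.3  shift cm (before turn) [-23.93  20.41  -7.07]
```

View pics/w5.png

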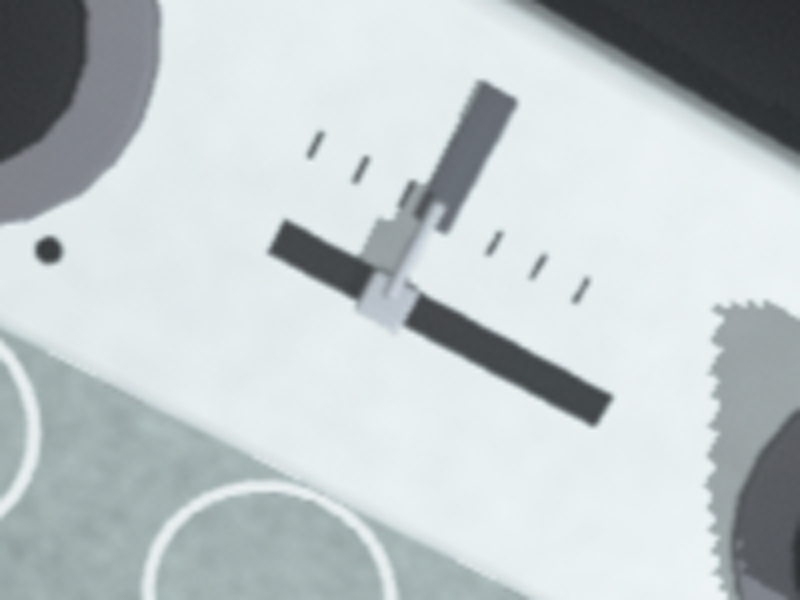

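The pointer block at (388,303) stands about 3 mm left of the strip's axis, which meets the slot at about (406,302). That is just inside tolerance, so I'll turn the knob back by about 11°.

jog_arm:
  plan: "0 0 0 -1.4 2.7 0 0;0 0 0 -1.4 2.7 0 0;0 0 0 -1.3 2.6 0 0;0 0 5.5 0 0 3 0;0 0 0 0 0 4 0;0 0 0 0 0 4 0;0 0 0 0 0 1 0;0 0 0 0 0 0 50;0 0 0 0 0 0 120;0 0 0 0 0 0 200"

```text
time_s: 17.7
position: [0.5606, 0.0418, 0.1117]
tool_rot: [[0.928, 0.372, 0.004], [0.373, -0.928, -0.001], [0.004, 0.002, -1.0]]
ft_force: [0.1, -0.4, 1.1]
grip_width: 0.0518
gripper_force: 0.0
```

jog_arm:
  plan: "0 0 0 0 0 0 255;0 0 0 0 0 0 255;0 0 0 0 0 0 255;0 0 0 0 0 0 255;0 0 0 0 0 0 255;0 0 -5.5 0 0 0 255;0 0 -5.5 0 0 0 255;0 0 0 0 0 0 255;0 0 0 0 0 0 255;0 0 0 0 0 0 150"

```text
time_s: 18.53
position: [0.5595, 0.042, 0.1101]
tool_rot: [[0.84, 0.543, 0.001], [0.543, -0.84, -0.0], [0.001, 0.001, -1.0]]
ft_force: [-0.6, -0.1, -0.2]
grip_width: 0.0239
gripper_force: 0.0
```

jog_arm:
  plan: "0 0 0 0 0 0 50;0 0 0 0 0 0 0;0 0 0 0 0 0 0;0 0 0 0 0 -4 0;0 0 0 0 0 -4 0;0 0 0 0 0 -4 0;0 0 0 1.6 -2.5 0 0;0 0 0 1.6 -2.5 0 0;0 0 0 0 0 0 0;0 0 0 0 0 0 0"

```text
time_s: 19.37
position: [0.5587, 0.1025, 0.2293]
tool_rot: [[0.839, 0.545, -0.0], [0.545, -0.839, -0.0], [-0.0, -0.0, -1.0]]
ft_force: [0.2, -0.2, -0.6]
grip_width: 0.085
gripper_force: 0.0
```

Run:
```python
from h import *
np.set_printoptions(precision=4,suppress=True)
im=get('wrist'); print(im['world_from_camera'][:3,3])
bar(im,(.559,.042))
for q in('pointer_tip','mark'):
  for r in models.tip_of('wrist',q)[:2]: print(q,r['confidence'],np.round(r['at'],1),onz(im,*r['at'],.09))
move([.44,-.16,.30],0)
```

```text
[0.6214 0.1427 0.372 ]
bar n 1320 [559.8  40.8] [52.8 14.3] yaw 33.2
pointer_tip 0.51 [248.4 195.7] [0.5515 0.1619 0.09  ]
mark 0.65 [249.  194.7] [0.5525 0.1619 0.09  ]
cur yaw 32.8 pos [0.559  0.1008 0.229 ] q6 55 | rz(tool) 32.8  shift cm (before turn) [-24.14  15.46  -7.08]
```

Pointer and mark now coincide (y 0.1619 both). Next I look at the bottles from their +y side.

jog_arm:
  plan: "0 0 0 -3.6 0.7 -1.7 0;0 0 0 -3.6 0.7 -1.7 0;0 0 0 -3.6 0.7 -1.7 0;0 0 0 -3.6 0.7 -1.7 0;0 0 -7 0 0 0 0;0 0 -7 0 0 0 0;0 0 -7 0 0 0 0;0 0 -7 0 0 0 0;0 0 -7 0 0 0 0;0 0 -7 0 0 0 0"

```text
time_s: 20.35
position: [0.4531, -0.0011, 0.2972]
tool_rot: [[0.257, 0.966, -0.0], [0.966, -0.257, -0.0], [-0.0, -0.0, -1.0]]
ft_force: [0.5, 0.1, 0.3]
grip_width: 0.0855
gripper_force: 0.0
```

jog_arm:
  plan: "0 0 -7 0 0 0 0;0 0 -7 0 0 0 0;0 0 0 0 0 0 0;0 0 0 0 0 0 0"

```text
time_s: 20.68
position: [0.4532, -0.0008, 0.2972]
tool_rot: [[0.024, 1.0, -0.0], [1.0, -0.024, -0.0], [-0.0, -0.0, -1.0]]
ft_force: [0.1, -0.9, 0.0]
grip_width: 0.0854
gripper_force: 0.0
```

```bash
cat >> h.py <<'E'
def cap(im,c,zt,r=.035):
    P=cloud(im); m=(abs(P[:,:,2]-zt)<.006)&(np.hypot(P[:,:,0]-c[0],P[:,:,1]-c[1])<r)
    p=P[m]
    if len(p)<20: print('few cap pts'); return None
    (x,y),R=cv2.minEnclosingCircle((p[:,:2]*1000).astype(np.float32)); print('cap n%d mean %s circle %.1f %.1f r %.1f'%(len(p),p.mean(0).round(4),x,y,R)); return x/1000,y/1000
B={'pp':((.438,-.081),.106,.030),'clear':((.473,-.166),.131,.032),'amber':((.429,-.244),.114,.028)}
def labels(im,cam,names=B):
    for n in names:
        c0,zt,R=B[n]; c=cap(im,c0,zt) or c0
        for r in models.tip_of(cam,'bottle_%s_1_label'%n)[:3]:
            p=onz(im,*r['at'],.05); d=p[:2]-c; print(' ',n,'label conf %.2f px %s %s dist %.3f yaw %.0f'%(r['confidence'],np.round(r['at']),p[:2].round(3),np.hypot(*d),np.degrees(np.arctan2(d[1],d[0]))))
E
python3 - <<'E'
from h import *
im=get('wrist'); save(im,'w6.png'); labels(im,'wrist'); move([.44,-.13,.3],-90)
E
```

```text
cap n1265 mean [ 0.4387 -0.0813  0.1059] circle 438.9 -83.2 r 22.0
  pp label conf 0.22 px [302. 366.] [ 0.432 -0.212] dist 0.129 yaw -93
cap n1351 mean [ 0.4742 -0.1651  0.1306] circle 474.6 -166.9 r 22.8
  clear label conf 0.92 px [328. 314.] [ 0.465 -0.139] dist 0.030 yaw 109
  clear label conf 0.66 px [401. 406.] [ 0.561 -0.278] dist 0.140 yaw -52
  clear label conf 0.61 px [304. 365.] [ 0.433 -0.211] dist 0.061 yaw -133
cap n109 mean [ 0.4345 -0.229   0.1113] circle 433.6 -232.6 r 14.1
  amber label conf 0.85 px [308. 370.] [ 0.439 -0.219] dist 0.015 yaw 69
cur yaw 88.7 pos [ 4.532e-01 -4.000e-04  2.973e-01] q6 -14 | rz(tool) 178.7  shift cm (before turn) [-12.98  -1.03  -0.27]
```

View pics/w6.png

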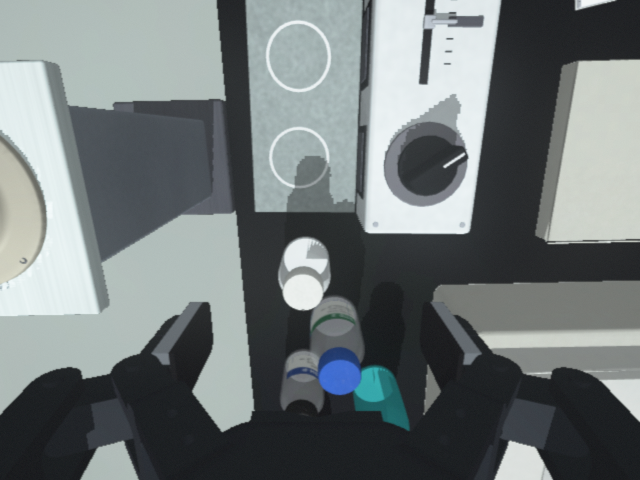

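The +y view shows pp (303,275), clear with its green band at (334,320), and amber with its blue band at (303,370); turquoise is at (378,395). The clear label faces yaw ~107° and amber's ~66°. I take the clear bottle first.

jog_arm:
  plan: "0 0 0 -3.3 0.5 0 0;0 0 0 -3.3 0.5 0 0;0 0 0 -3.3 0.5 0 0;0 0 0 -3.3 0.5 0 0;0 0 0 -3.3 0.5 0 0;0 0 0 0 0 2 0;0 0 0 0 0 2 0;0 0 0 0 0 0 0;0 0 0 0 0 0 0"

```text
time_s: 21.63
position: [0.4748, -0.1656, 0.2572]
tool_rot: [[0.021, 1.0, -0.001], [1.0, -0.021, 0.001], [0.001, -0.001, -1.0]]
ft_force: [0.6, 0.5, 0.5]
grip_width: 0.0854
gripper_force: 0.0
```

Run:
```python
from h import *
im=get('wrist'); labels(im,'wrist',['clear','amber']); 
for r in models.tip_of('wrist','bottle_clear_1')[:3]: print(r['confidence'],onz(im,*r['at'],0))
move([.4745,-.1665,.104])
```

```text
cap n2440 mean [ 0.4743 -0.1667  0.131 ] circle 474.2 -168.0 r 22.8
  clear label conf 0.95 px [303. 185.] [ 0.463 -0.14 ] dist 0.030 yaw 112
  clear label conf 0.60 px [398. 314.] [ 0.563 -0.283] dist 0.145 yaw -52
cap n1466 mean [ 0.4308 -0.2446  0.1137] circle 430.6 -246.4 r 20.5
  amber label conf 0.77 px [281. 261.] [ 0.438 -0.219] dist 0.028 yaw 75
0.88 [ 0.53371537 -0.28625233  0.        ]
0.83 [ 0.471126   -0.16785914  0.        ]
cur yaw 88.9 pos [ 0.4754 -0.1656  0.2586] q6 -32 | rz(tool) 0.0  shift cm (before turn) [-0.07 -0.11 15.46]
```

jog_arm:
  plan: "0 0 0 -0.1 0 4 0;0 0 0 0 0 4 0;0 0 0 0 0 4 0;0 0 0 0 0 2.4 0;0 0 0 0 0 1 0;0 0 0 0 0 0 40;0 0 0 0 0 0 80;0 0 0 0 0 0 120;0 0 0 0 0 0 160;0 0 0 0 0 0 255"
  grip_force: 50

```text
time_s: 22.67
position: [0.4754, -0.1671, 0.1051]
tool_rot: [[0.02, 1.0, 0.002], [1.0, -0.02, -0.002], [-0.002, 0.002, -1.0]]
ft_force: [-2.5, 0.0, 5.2]
grip_width: 0.0429
gripper_force: 50.1
```

jog_arm:
  plan: "0 0 0 0 0 0 255;0 0 0 0 0 0 255;0 0 0 0 0 0 255;0 0 0 0 0 0 255;0 0 0 0 0 -2 255;0 0 0 0 0 -3 255;0 0 0 0 0 -3.5 255;0 0 0 0 0 -3.5 255;0 0 0 0 0 -4 255;0 0 0 0 0 0 255"

```text
time_s: 23.5
position: [0.4768, -0.1677, 0.2715]
tool_rot: [[0.019, 1.0, 0.012], [1.0, -0.019, -0.008], [-0.008, 0.012, -1.0]]
ft_force: [1.0, -1.0, -2.5]
grip_width: 0.0427
gripper_force: 52.6
```

jog_arm:
  plan: "0 0 0 3 -0.3 0 255;0 0 0 3.6 -0.4 0 255;0 0 0 3.6 -0.4 0 255;0 0 0 3.6 -0.4 0 255;0 0 0 3.6 -0.4 0 255;0 0 0 3.6 -0.4 0 255;0 0 0 3.6 -0.4 0 255;0 0 0 3.6 -0.4 0 255;0 0 0 3.6 -0.4 0 255;0 0 0 3.6 -0.4 0 255"

```text
time_s: 24.33
position: [0.4422, 0.1898, 0.2636]
tool_rot: [[0.02, 1.0, 0.001], [1.0, -0.02, 0.0], [0.0, 0.001, -1.0]]
ft_force: [1.7, -0.4, -4.3]
grip_width: 0.0426
gripper_force: 52.0
```

jog_arm:
  plan: "0 0 0 3.6 -0.3 0 255;0 0 0 3.6 -0.3 0 255;0 0 7 0 0 0 255;0 0 7 0 0 0 255;0 0 7 0 0 0 255;0 0 7 0 0 0 255;0 0 7 0 0 0 255;0 0 7 0 0 0 255;0 0 7 0 0 0 255;0 0 7 0 0 0 255"

```text
time_s: 25.17
position: [0.4381, 0.2601, 0.2634]
tool_rot: [[0.843, 0.538, 0.0], [0.538, -0.843, 0.0], [0.0, 0.0, -1.0]]
ft_force: [0.4, 0.4, -3.7]
grip_width: 0.0429
gripper_force: 51.8
```

jog_arm:
  plan: "0 0 7 0 0 0 255;0 0 7 0 0 0 255;0 0 7 0 0 0 255;0 0 7 0 0 0 255;0 0 7 0 0 0 255;0 0 7 0 0 0 255;0 0 7 0 0 0 255;0 0 7 0 0 0 255;0 0 0 0 0 0 255;0 0 0 0 0 0 255"

```text
time_s: 26.0
position: [0.4381, 0.2601, 0.2634]
tool_rot: [[0.921, -0.389, 0.0], [-0.389, -0.921, 0.0], [0.0, -0.0, -1.0]]
ft_force: [0.3, -0.1, -2.7]
grip_width: 0.0426
gripper_force: 51.8
```

Run:
```python
from h import *
move([.4408,.2647,.106],-23); print(env.observe()['grip_width'])
```

```text
cur yaw -22.9 pos [0.4381 0.2601 0.2634] q6 130 | rz(tool) 0.1  shift cm (before turn) [ 0.06 -0.53 15.74]
0.04259203219791027
```

jog_arm:
  plan: "0 0 0 0.1 -0.5 3 255;0 0 0 0 0 4 255;0 0 0 0 0 4 255;0 0 0 0 0 3 255;0 0 0 0 0 1 255;0 0 0 0 0 0.4 255;0 0 0 0 0 0.3 255;0 0 0 0 0 0 255;0 0 0 0 0 0 255"

```text
time_s: 26.75
position: [0.4418, 0.2645, 0.1074]
tool_rot: [[0.92, -0.392, 0.002], [-0.392, -0.92, 0.001], [0.002, -0.001, -1.0]]
ft_force: [0.3, 0.8, -2.5]
grip_width: 0.0425
gripper_force: 51.9
```

jog_arm:
  plan: "0 0 0 0 0 0 200;0 0 0 0 0 0 140;0 0 0 0 0 0 70;0 0 0 0 0 0 0;0 0 0 0 0 0 0;0 0 0 0 0 -3 0;0 0 0 0 0 -4 0;0 0 0 0 0 -4 0;0 0 0 0 0 -4 0;0 0 0 0 0 0 0"

```text
time_s: 27.58
position: [0.4434, 0.2651, 0.2642]
tool_rot: [[0.92, -0.392, 0.014], [-0.393, -0.92, 0.004], [0.011, -0.009, -1.0]]
ft_force: [0.9, 0.0, 0.4]
grip_width: 0.0854
gripper_force: 0.0
```

Run:
```python
from h import *
im=get('wrist'); P=cloud(im); B['clear']=((.441,.265),.131,.032); labels(im,'wrist',['clear'])
```

```text
cap n2350 mean [0.4449 0.2648 0.1311] circle 444.1 265.2 r 22.7
  clear label conf 0.57 px [307. 184.] [0.473 0.265] dist 0.029 yaw -1
```

jog_arm:
  plan: "0 0 0 1.4 3.4 0 0;0 0 0 1.4 3.4 0 0;0 0 0 1.4 3.4 0 0;0 0 0 1.4 3.4 0 0;0 0 0 1.4 3.4 0 0;0 0 0 1.4 3.4 0 0;0 0 0 1.4 3.4 0 0;0 0 0 1.4 3.4 0 0;0 0 0 1.4 3.4 -1.5 0;0 0 0 1.4 3.4 -1.5 0"

```text
time_s: 28.52
position: [0.4353, -0.1048, 0.2848]
tool_rot: [[0.92, -0.393, -0.004], [-0.393, -0.92, 0.002], [-0.005, -0.001, -1.0]]
ft_force: [0.3, 0.6, -0.2]
grip_width: 0.0857
gripper_force: 0.0
```

jog_arm:
  plan: "0 0 7 0 0 0 0;0 0 7 0 0 0 0;0 0 7 0 0 0 0;0 0 7 0 0 0 0;0 0 7 0 0 0 0;0 0 7 0 0 0 0;0 0 7 0 0 0 0;0 0 7 0 0 0 0;0 0 0 0 0 0 0;0 0 0 0 0 0 0"

```text
time_s: 29.35
position: [0.4361, -0.1032, 0.2852]
tool_rot: [[0.192, -0.981, -0.002], [-0.981, -0.192, 0.001], [-0.001, 0.002, -1.0]]
ft_force: [-0.3, 0.1, -0.8]
grip_width: 0.0851
gripper_force: 0.0
```

Run:
```python
from h import *
im=get('wrist'); save(im,'w7.png'); labels(im,'wrist',['pp','amber']); move([.4387,-.0815,.08])
```

```text
cap n1533 mean [ 0.4376 -0.0843  0.1062] circle 437.4 -83.5 r 21.4
  pp label conf 0.75 px [338.  88.] [ 0.437 -0.22 ] dist 0.137 yaw -90
  pp label conf 0.61 px [315. 197.] [ 0.439 -0.11 ] dist 0.027 yaw -86
cap n2219 mean [ 0.4297 -0.2459  0.114 ] circle 429.5 -246.2 r 20.3
  amber label conf 0.91 px [336.  91.] [ 0.439 -0.218] dist 0.030 yaw 71
  amber label conf 0.32 px [292. 303.] [0.441 0.018] dist 0.265 yaw 88
cur yaw -79.0 pos [ 0.4363 -0.1033  0.2858] q6 140 | rz(tool) 0.0  shift cm (before turn) [-2.08 -0.67 20.58]
```

View pics/w7.png

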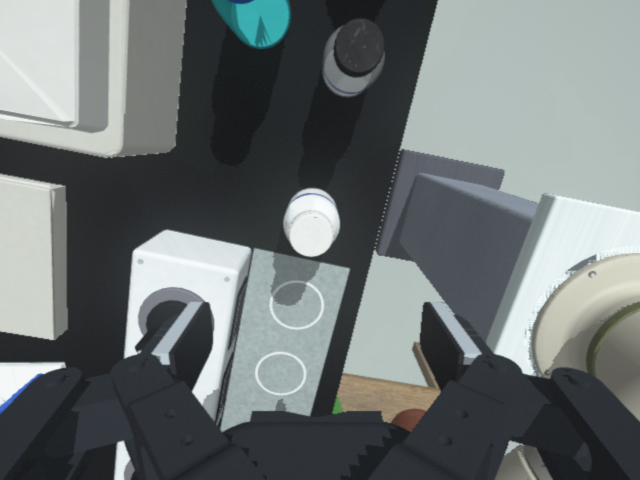

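The view shows pp at (312,222) with its band visible at (308,195), so its label faces yaw ~-86°, and amber at (355,60). The clear bottle reads label yaw -1°, 4 mm off the bay centre. I take pp to the middle bay.

jog_arm:
  plan: "0 0 0 -1.9 -0.5 3 0;0 0 0 0 0 4 0;0 0 0 0 0 4 0;0 0 0 0 0 4 0;0 0 0 0 0 4 0;0 0 0 0 0 1.5 0;0 0 0 0 0 0 0;0 0 0 0 0 0 50;0 0 0 0 0 0 90;0 0 0 0 0 0 130"

```text
time_s: 30.33
position: [0.4386, -0.0841, 0.0828]
tool_rot: [[0.189, -0.982, 0.003], [-0.982, -0.189, -0.001], [0.002, -0.003, -1.0]]
ft_force: [0.6, 1.5, -0.2]
grip_width: 0.0518
gripper_force: 0.0
```

jog_arm:
  plan: "0 0 0 0 0 0 170;0 0 0 0 0 0 255;0 0 0 0 0 0 255;0 0 0 0 0 0 255;0 0 0 0 0 0 255;0 0 0 0 0 -2 255;0 0 0 0 0 -3 255;0 0 0 0 0 -3.5 255;0 0 0 0 0 -3.5 255;0 0 0 0 0 -4 255"

```text
time_s: 31.17
position: [0.4369, -0.0833, 0.2432]
tool_rot: [[0.189, -0.982, -0.0], [-0.982, -0.189, 0.0], [-0.0, 0.0, -1.0]]
ft_force: [1.5, 0.3, -2.6]
grip_width: 0.0407
gripper_force: 51.2
```

jog_arm:
  plan: "0 0 0 -2.9 -0.6 0 255;0 0 0 -3.4 -0.7 0 255;0 0 0 -3.4 -0.7 0 255;0 0 0 -3.4 -0.7 0 255;0 0 0 -3.4 -0.6 0 255;0 0 0 -3.4 -0.6 0 255;0 0 0 -3.4 -0.6 0 255;0 0 -7 0 0 0 255;0 0 -7 0 0 0 255;0 0 -7 0 0 0 255"

```text
time_s: 32.0
position: [0.4356, 0.1177, 0.2414]
tool_rot: [[0.571, -0.821, 0.002], [-0.821, -0.571, 0.032], [-0.025, -0.02, -0.999]]
ft_force: [-0.2, -0.3, -1.5]
grip_width: 0.0405
gripper_force: 51.3
```

jog_arm:
  plan: "0 0 -7 0 0 0 255;0 0 -7 0 0 0 255;0 0 -7 0 0 0 255;0 0 -7 0 0 0 255;0 0 -7 0 0 0 255;0 0 -7 0 0 0 255;0 0 -7 0 0 0 255;0 0 -7 0 0 0 255;0 0 -7 0 0 0 255;0 0 0 0 0 0 255"

```text
time_s: 32.83
position: [0.4357, 0.1174, 0.2414]
tool_rot: [[0.991, 0.133, 0.002], [0.133, -0.991, 0.032], [0.007, -0.031, -0.999]]
ft_force: [-0.9, -0.6, -2.6]
grip_width: 0.0405
gripper_force: 51.3
```

Run:
```python
from h import *
move([.4375,.1547,.083],6)
```

```text
cur yaw 7.7 pos [0.4357 0.1174 0.2414] q6 81 | rz(tool) 1.7  shift cm (before turn) [ 0.57 -3.18 15.95]
```

jog_arm:
  plan: "-1.85 0 0 0 0 0 255;0 0 1.7 0 0 0 255;0 0 0 0.3 -1.8 0 255;0 0 0 0.4 -1.9 0 255;0 0 0 0 0 0 255;0 0 0 0 0 0 255"

```text
time_s: 33.33
position: [0.439, 0.1553, 0.241]
tool_rot: [[0.995, 0.098, 0.006], [0.098, -0.995, -0.001], [0.006, 0.001, -1.0]]
ft_force: [-0.4, 0.1, -1.8]
grip_width: 0.0405
gripper_force: 51.5
```

Run:
```python
from h import *
move([.4375,.1547,.083],6); print(env.observe()['tool_rot'].round(3))
```

```text
cur yaw 5.6 pos [0.439  0.1553 0.241 ] q6 89 | rz(tool) -0.4  shift cm (before turn) [-0.25  0.03 15.8 ]
[[ 0.995  0.098  0.006]
 [ 0.098 -0.995 -0.001]
 [ 0.006  0.001 -1.   ]]
```

jog_arm:
  plan: "0 0 0 -0.2 0 3 255;0 0 0 0 0 4 255;0 0 0 0 0 4 255;0 0 0 0 0 3 255;0 0 0 0 0 1 255;0 0 0 0 0 0.4 255;0 0 0 0 0 0.3 255;0 0 0 0 0 0 255;0 0 0 0 0 0 255"

```text
time_s: 34.08
position: [0.4388, 0.1545, 0.0848]
tool_rot: [[0.995, 0.099, 0.008], [0.099, -0.995, -0.0], [0.008, 0.001, -1.0]]
ft_force: [0.6, 1.2, -2.3]
grip_width: 0.0407
gripper_force: 51.4
```

jog_arm:
  plan: "0 0 0 0 0 0 200;0 0 0 0 0 0 140;0 0 0 0 0 0 70;0 0 0 0 0 0 0;0 0 0 0 0 0 0;0 0 0 0 0 -3 0;0 0 0 0 0 -4 0;0 0 0 0 0 -4 0;0 0 0 0 0 -4 0;0 0 0 0 0 -2 0"

```text
time_s: 34.92
position: [0.438, 0.1549, 0.2586]
tool_rot: [[0.995, 0.099, 0.013], [0.099, -0.995, 0.0], [0.013, 0.001, -1.0]]
ft_force: [1.1, 1.6, 0.9]
grip_width: 0.0853
gripper_force: 0.0
```

Run:
```python
from h import *
im=get('wrist'); B['clear']=((.441,.265),.131,.032);B['pp']=((.4375,.155),.106,.030); labels(im,'wrist',['clear','pp']); o=env.observe(); print(o['tool_rot'].round(3)); move([.43,-.246,.28],60)
```

```text
cap n868 mean [0.4667 0.2719 0.1311] circle 468.7 273.7 r 19.3
  clear label conf 0.67 px [195. 126.] [0.509 0.276] dist 0.041 yaw 4
  clear label conf 0.24 px [324. 144.] [0.506 0.154] dist 0.125 yaw -73
cap n1857 mean [0.4396 0.153  0.1061] circle 439.1 152.8 r 21.5
  pp label conf 0.69 px [321. 184.] [0.467 0.152] dist 0.028 yaw -1
  pp label conf 0.66 px [195. 124.] [0.511 0.277] dist 0.143 yaw 60
[[ 0.995  0.099  0.009]
 [ 0.099 -0.995 -0.   ]
 [ 0.009  0.001 -1.   ]]
cur yaw 5.7 pos [0.4375 0.1548 0.255 ] q6 89 | rz(tool) -54.3  shift cm (before turn) [-4.71 39.81 -2.5 ]
```

pp is well placed (2 mm off, label -1°). The clear bottle has been knocked toward the reader, so I'll go back and set it right.

jog_arm:
  plan: "0 0 0 1.3 -2.9 0 0;0 0 0 1.3 -2.9 0 0;0 0 0 1.3 -2.9 0 0;0 0 0 1.3 -2.9 0 0;0 0 4 0 0 0 0;0 0 0 0 0 0 0;0 0 0 0 0 0 0"

```text
time_s: 35.65
position: [0.4769, 0.2751, 0.2524]
tool_rot: [[0.999, 0.031, 0.003], [0.031, -1.0, -0.001], [0.003, 0.002, -1.0]]
ft_force: [0.2, 0.4, 0.1]
grip_width: 0.0853
gripper_force: 0.0
```

Run:
```python
from h import *
im=get('wrist'); B['clear']=((.478,.276),.131,.032); labels(im,'wrist',['clear']); save(im,'w8.png'); move([.478,.276,.105],0);move([.4408,.2647,.105],0)
```

```text
cap n2553 mean [0.4802 0.2768 0.131 ] circle 479.1 276.8 r 22.7
  clear label conf 0.91 px [314. 177.] [0.511 0.278] dist 0.032 yaw 2
  clear label conf 0.58 px [440. 224.] [0.468 0.151] dist 0.126 yaw -95
cur yaw 1.7 pos [0.4771 0.2746 0.2534] q6 106 | rz(tool) 1.7  shift cm (before turn) [ 0.03 -0.15 14.84]
cur yaw 1.7 pos [0.4771 0.2746 0.2534] q6 106 | rz(tool) 1.7  shift cm (before turn) [-3.72  0.86 14.82]
```

View pics/w8.png

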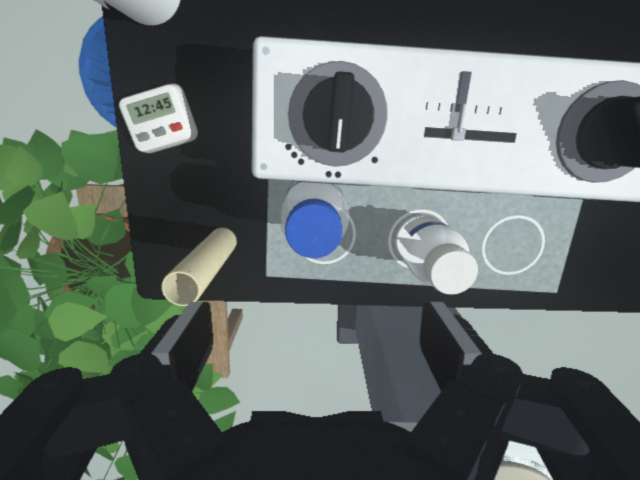

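The clear bottle stands upright against the reader front (315,215), label still to the window, and the selector and pointer are as set. I re-grasp it and shift it back to the bay centre.

jog_arm:
  plan: "0 0 0 0.2 -0.2 3 0;0 0 0 0 0 4 0;0 0 0 0 0 4 0;0 0 0 0 0 3.7 0;0 0 0 0 0 0 0;0 0 0 0 0 0 50;0 0 0 0 0 0 90;0 0 0 0 0 0 130;0 0 0 0 0 0 170;0 0 0 0 0 0 255"

```text
time_s: 36.58
position: [0.4813, 0.2775, 0.1097]
tool_rot: [[1.0, 0.03, 0.01], [0.03, -1.0, 0.001], [0.01, -0.0, -1.0]]
ft_force: [-1.4, -1.0, 8.6]
grip_width: 0.0423
gripper_force: 50.0
```

jog_arm:
  plan: "0 0 0 0 0 0 255;0 0 0 0 0 0 255;0 0 0 0 0 0 255;0 0 0 0 0 -1 255;0 0 0 -1.3 0.4 0 255;0 0 0 -1.3 0.4 0 255;0 0 0 -1.3 0.3 0 255;0 0 3 0 0 0 255;0 0 0 0 0 0 255;0 0 0 0 0 0 255"

```text
time_s: 37.42
position: [0.4419, 0.2653, 0.1178]
tool_rot: [[1.0, -0.021, 0.007], [-0.021, -1.0, 0.0], [0.007, -0.0, -1.0]]
ft_force: [-0.5, 0.0, -3.0]
grip_width: 0.0422
gripper_force: 51.5
```

jog_arm:
  plan: "0 0 0 0 0 0.6 255;0 0 0 0 0 0.3 255;0 0 0 0 0 0 255;0 0 0 0 0 0 255;0 0 0 0 0 0 200;0 0 0 0 0 0 140;0 0 0 0 0 0 70;0 0 0 0 0 0 0;0 0 0 0 0 0 0;0 0 0 0 0 -3 0"

```text
time_s: 38.25
position: [0.4393, 0.2643, 0.1337]
tool_rot: [[1.0, -0.023, -0.004], [-0.023, -1.0, -0.003], [-0.004, 0.003, -1.0]]
ft_force: [-0.6, 0.8, -1.0]
grip_width: 0.0853
gripper_force: 0.0
```

jog_arm:
  plan: "0 0 0 0 0 -4 0;0 0 0 0 0 -4 0;0 0 0 0 0 -4 0;0 0 0 0 3 0 0;0 0 0 0 3.4 0 0;0 0 0 0 3.4 0 0;0 0 0 0 3.4 0 0;0 0 0 0 3.4 0 0;0 0 0 0 3.4 0 0;0 0 0 0 3.4 0 0"

```text
time_s: 39.08
position: [0.435, 0.0297, 0.2577]
tool_rot: [[1.0, -0.022, 0.006], [-0.022, -1.0, -0.0], [0.006, 0.0, -1.0]]
ft_force: [0.5, 0.1, 0.8]
grip_width: 0.0853
gripper_force: 0.0
```

jog_arm:
  plan: "0 0 0 0 3.4 0 0;0 0 0 0 3.4 0 0;0 0 0 0 3.4 0 0;0 0 0 0 3.4 0 0;0 0 0 0 3.4 0 0;0 0 0 0 3.4 0 0;0 0 -7 0 2 0 0;0 0 -7 0 0 0 0;0 0 -7 0 0 0 0;0 0 -7 0 0 0 0"

```text
time_s: 39.92
position: [0.4302, -0.1933, 0.2574]
tool_rot: [[0.891, 0.454, 0.005], [0.454, -0.891, 0.0], [0.005, 0.002, -1.0]]
ft_force: [-0.6, 0.0, 0.8]
grip_width: 0.0855
gripper_force: 0.0
```

jog_arm:
  plan: "0 0 -7 0 0 0 0;0 0 -7 0 0 0 0;0 0 -7 0 0 0 0;0 0 -7 0 0 0 0;0 0 -7 0 0 0 0;0 0 -7 0 0 0 0;0 0 -7 0 0 0 0;0 0 -7 0 0 0 0;0 0 -7 0 0 0 0;0 0 -7 0 0 0 0"

```text
time_s: 40.75
position: [0.4303, -0.1927, 0.2575]
tool_rot: [[-0.123, 0.992, 0.005], [0.992, 0.123, 0.0], [-0.001, 0.005, -1.0]]
ft_force: [0.2, -0.2, -0.4]
grip_width: 0.0853
gripper_force: 0.0
```

Run:
```python
from h import *
im=get('wrist'); B['amber']=((.430,-.246),.114,.028); labels(im,'wrist',['amber']); 
im=get('top');B['clear']=((.441,.265),.131,.032);B['pp']=((.4375,.155),.106,.030);cap(im,*B['clear'][:2]);cap(im,*B['pp'][:2])
o=env.observe();print(o['tool_rot'].round(3));move([.43,-.246,.09],100)
```

```text
cap n1557 mean [ 0.4301 -0.2448  0.1139] circle 430.0 -246.2 r 20.4
  amber label conf 0.73 px [318. 235.] [ 0.437 -0.218] dist 0.029 yaw 75
cap n303 mean [0.4399 0.2653 0.1324] circle 439.5 266.3 r 23.1
cap n251 mean [0.4385 0.1538 0.1076] circle 438.6 154.0 r 21.3
[[-0.114  0.994  0.005]
 [ 0.994  0.114 -0.   ]
 [-0.001  0.005 -1.   ]]
cur yaw 96.5 pos [ 0.4303 -0.1927  0.2576] q6 -45 | rz(tool) -3.5  shift cm (before turn) [-5.28 -0.72 16.76]
```

The clear bottle is back on its bay. Next I take amber.

jog_arm:
  plan: "0 0 0 -2.6 -0.3 0 0;0 0 0 -2.6 -0.4 0 0;0 0 0 0 0 4 0;0 0 0 0 0 4 0;0 0 0 0 0 4 0;0 0 0 0 0 4 0;0 0 0 0 0 0.9 0;0 0 0 0 0 0 0;0 0 0 0 0 0 50;0 0 0 0 0 0 90"

```text
time_s: 41.73
position: [0.4314, -0.2461, 0.0911]
tool_rot: [[-0.116, 0.993, 0.009], [0.993, 0.116, -0.003], [-0.004, 0.008, -1.0]]
ft_force: [-0.8, -0.6, 1.2]
grip_width: 0.0636
gripper_force: 0.0
```

jog_arm:
  plan: "0 0 0 0 0 0 130;0 0 0 0 0 0 170;0 0 0 0 0 0 255;0 0 0 0 0 0 255;0 0 0 0 0 0 255;0 0 0 0 0 -2 255;0 0 0 0 0 -3 255;0 0 0 0 0 -3.5 255;0 0 0 0 0 -3.5 255;0 0 0 0 0 -4 255"

```text
time_s: 42.57
position: [0.4287, -0.2445, 0.2506]
tool_rot: [[-0.116, 0.993, 0.005], [0.993, 0.116, 0.0], [-0.0, 0.005, -1.0]]
ft_force: [1.4, -0.9, -1.8]
grip_width: 0.0382
gripper_force: 51.0
```

jog_arm:
  plan: "0 0 0 2 0.3 0 255;0 0 0 3.2 0.4 0 255;0 0 0 3.2 0.4 0 255;0 0 0 3.2 0.4 0 255;0 0 0 3.2 0.4 0 255;0 0 0 3.2 0.5 0 255;0 0 0 3.2 0.5 0 255;0 0 0 3.2 0.5 0 255;0 0 0 2.5 0.3 0 255;0 0 0 1.8 0.2 0 255"

```text
time_s: 43.4
position: [0.4341, 0.0466, 0.2495]
tool_rot: [[-0.118, 0.993, 0.007], [0.993, 0.118, -0.0], [-0.001, 0.007, -1.0]]
ft_force: [0.4, -1.4, -1.9]
grip_width: 0.0384
gripper_force: 51.1
```

jog_arm:
  plan: "0 0 7 0 0 0 255;0 0 7 0 0 0 255;0 0 7 0 0 0 255;0 0 7 0 0 0 255;0 0 7 0 0 0 255;0 0 7 0 0 0 255;0 0 7 0 0 0 255;0 0 7 0 0 0 255;0 0 7 0 0 0 255;0 0 7 0 0 0 255"

```text
time_s: 44.23
position: [0.4344, 0.0445, 0.2494]
tool_rot: [[0.896, 0.444, 0.007], [0.444, -0.896, -0.0], [0.006, 0.003, -1.0]]
ft_force: [0.2, 0.3, -2.7]
grip_width: 0.0386
gripper_force: 51.1
```

jog_arm:
  plan: "0 0 5 0 0 0 255;0 0 0 0 0 0 255;0 0 0 0 0 0 255"

```text
time_s: 44.48
position: [0.4345, 0.0445, 0.2492]
tool_rot: [[0.928, 0.372, 0.006], [0.372, -0.928, -0.001], [0.006, 0.003, -1.0]]
ft_force: [0.3, -0.4, -2.0]
grip_width: 0.0383
gripper_force: 51.1
```

Run:
```python
from h import *
move([.4343,.0447,.0915],22); print(env.observe()['tool_rot'].round(3))
```

```text
cur yaw 21.9 pos [0.4345 0.0445 0.2492] q6 58 | rz(tool) -0.1  shift cm (before turn) [-0.1  -0.07 15.77]
[[ 0.928  0.372  0.006]
 [ 0.372 -0.928 -0.001]
 [ 0.006  0.003 -1.   ]]
```

Down, release, rise, and then a check of everything.

jog_arm:
  plan: "0 0 0 0 0 3 255;0 0 0 0 0 4 255;0 0 0 0 0 4 255;0 0 0 0 0 3 255;0 0 0 0 0 1 255;0 0 0 0 0 0.5 255;0 0 0 0 0 0.3 255;0 0 0 0 0 0 255;0 0 0 0 0 0 255"

```text
time_s: 45.23
position: [0.4362, 0.0443, 0.0918]
tool_rot: [[0.929, 0.371, 0.008], [0.371, -0.929, -0.001], [0.007, 0.004, -1.0]]
ft_force: [0.5, -0.9, -2.2]
grip_width: 0.0386
gripper_force: 51.2
```

jog_arm:
  plan: "0 0 0 0 0 0 200;0 0 0 0 0 0 140;0 0 0 0 0 0 70;0 0 0 0 0 0 0;0 0 0 0 0 0 0;0 0 0 0 0 -3 0;0 0 0 0 0 -4 0;0 0 0 0 0 -4 0;0 0 0 0 0 -4 0;0 0 0 0 0 -3 0"

```text
time_s: 46.07
position: [0.4346, 0.0445, 0.2743]
tool_rot: [[0.929, 0.37, 0.009], [0.37, -0.929, -0.001], [0.008, 0.004, -1.0]]
ft_force: [0.8, -0.9, 0.9]
grip_width: 0.0854
gripper_force: 0.0
```

Run:
```python
from h import *
im=get('wrist'); B.update(amber=((.4343,.0447),.114,.028),clear=((.441,.265),.131,.032),pp=((.4375,.155),.106,.030)); labels(im,'wrist')
im=get('top'); print('top')
for n in B: cap(im,*B[n][:2])
bar(im,(.5655,.261)); move([.5655,.2612,.27],0)
```

```text
cap n1937 mean [0.4395 0.1521 0.1061] circle 438.8 152.6 r 21.5
cap n3040 mean [0.4409 0.2628 0.131 ] circle 440.2 264.2 r 22.9
  clear label conf 0.57 px [118.  92.] [0.471 0.262] dist 0.030 yaw -3
  clear label conf 0.28 px [598. 316.] [ 0.439 -0.305] dist 0.569 yaw -90
cap n1590 mean [0.4367 0.0467 0.1141] circle 435.8 46.4 r 20.4
top
few cap pts
cap n59 mean [0.4425 0.2816 0.1324] circle 441.6 277.8 r 17.9
cap n62 mean [0.4318 0.0357 0.115 ] circle 433.4 40.4 r 17.5
bar n 148 [565.6 261.5] [14.7 52.6] yaw -1.6
cur yaw 21.7 pos [0.4341 0.0445 0.27  ] q6 59 | rz(tool) 21.7  shift cm (before turn) [ 20.22 -15.28   0.05]
```

jog_arm:
  plan: "0 0 0 2.5 -1.9 0 0;0 0 0 2.9 -2.2 0 0;0 0 0 2.9 -2.2 0 0;0 0 0 2.9 -2.2 0 0;0 0 0 2.9 -2.2 0 0;0 0 0 2.9 -2.2 0 0;0 0 0 2.9 -2.2 0 0;0 0 7 0.3 -0.2 0 0;0 0 7 0 0 0 0;0 0 7 0 0 0 0"

```text
time_s: 47.15
position: [0.5655, 0.2619, 0.2686]
tool_rot: [[1.0, 0.007, 0.001], [0.007, -1.0, -0.001], [0.001, 0.001, -1.0]]
ft_force: [1.0, -1.2, -0.1]
grip_width: 0.0854
gripper_force: 0.0
```

jog_arm:
  plan: "0 0 2.3 0 0 0 0;0 0 0 0 0 0 0;0 0 0 0 0 0 0"

```text
time_s: 47.4
position: [0.5655, 0.2612, 0.2699]
tool_rot: [[1.0, -0.026, 0.003], [-0.026, -1.0, -0.001], [0.003, 0.001, -1.0]]
ft_force: [0.3, 0.6, 0.6]
grip_width: 0.0857
gripper_force: 0.0
```

Run:
```python
from h import *
im=get('wrist'); B.update(amber=((.4343,.0447),.114,.028),clear=((.441,.265),.131,.032),pp=((.4375,.155),.106,.030)); labels(im,'wrist')
for r in models.tip_of('wrist','wash_pot')[:1]: print('pot',onz(im,*r['at'],0))
for q in('pointer_tip','mark'):
  for r in models.tip_of('wrist',q)[:1]: print(q,r['confidence'],onz(im,*r['at'],.09))
bar(im,(.5655,.261)); save(im,'w9.png'); move([.5655,.2613,.109],-1.6)
```

```text
cap n401 mean [0.4392 0.1666 0.1055] circle 438.4 159.7 r 19.8
  pp label conf 0.91 px [416. 292.] [0.468 0.152] dist 0.030 yaw -15
cap n1690 mean [0.4424 0.2647 0.1309] circle 440.8 265.0 r 23.0
  clear label conf 0.84 px [315. 293.] [0.469 0.265] dist 0.028 yaw 0
cap n1304 mean [0.4381 0.0483 0.1135] circle 436.5 46.8 r 21.0
  amber label conf 0.97 px [513. 294.] [0.463 0.044] dist 0.027 yaw -6
  amber label conf 0.35 px [484. 299.] [0.458 0.075] dist 0.036 yaw 53
pot [0.42803031 0.38498102 0.        ]
pointer_tip 0.58 [0.55080815 0.16045105 0.09      ]
mark 0.74 [0.5552591  0.16025629 0.09      ]
bar n 1066 [566.1 260. ] [13.8 52.4] yaw -2.6
cur yaw -1.6 pos [0.5657 0.2612 0.2714] q6 106 | rz(tool) 0.0  shift cm (before turn) [-1.100e-01 -1.000e-02  1.624e+01]
```

View pics/w9.png

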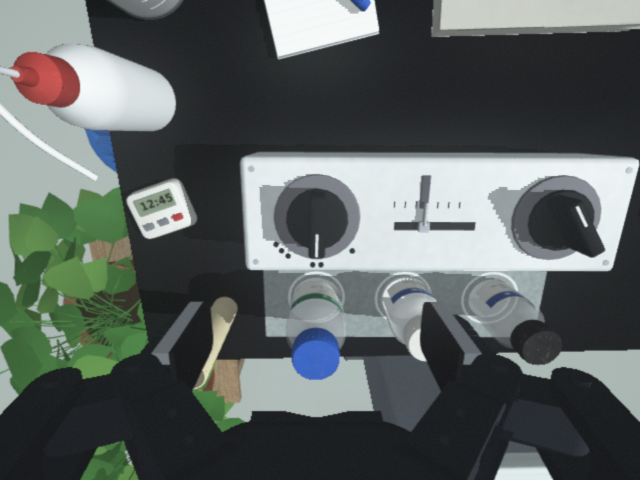

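The view shows all three bottles on their bays with their bands toward the windows (315,298), (408,293), (497,297). The pot is upright, the selector is at two dots and the pointer is on the mark. Now I turn the selector to three dots.

jog_arm:
  plan: "0 0 0 0 0 4 0;0 0 0 0 0 4 0;0 0 0 0 0 4 0;0 0 0 0 0 4 0;0 0 0 0 0 0.2 0;0 0 0 0 0 0 60;0 0 0 0 0 0 130;0 0 0 0 0 0 200;0 0 0 0 0 0 255;0 0 0 0 0 0 255"
  grip_force: 40

```text
time_s: 48.58
position: [0.5672, 0.2614, 0.1113]
tool_rot: [[1.0, -0.028, 0.009], [-0.028, -1.0, 0.0], [0.009, -0.001, -1.0]]
ft_force: [-0.7, -0.2, 0.2]
grip_width: 0.0259
gripper_force: 0.0
```

jog_arm:
  plan: "0 0 0 0 0 0 255;0 0 0 0 0 0 255;0 0 0 0 0 0 255;0 0 6.6 0 0 0 255;0 0 6.6 0 0 0 255;0 0 6.6 0 0 0 255;0 0 6.6 0 0 0 255;0 0 6.6 0 0 0 255;0 0 6.6 0 0 0 255;0 0 6.6 0 0 0 255"

```text
time_s: 49.42
position: [0.5665, 0.2593, 0.1109]
tool_rot: [[0.667, -0.745, 0.006], [-0.745, -0.667, -0.004], [0.007, -0.001, -1.0]]
ft_force: [-3.8, -10.5, 8.9]
grip_width: 0.0131
gripper_force: 43.2
```

jog_arm:
  plan: "0 0 0 0 0 0 255;0 0 0 0 0 0 255;0 0 0 0 0 0 150;0 0 0 0 0 0 50;0 0 0 0 0 0 0;0 0 0 0 0 0 0;0 0 0 0 0 -3 0;0 0 0 0 0 -4 0;0 0 0 0 0 -4 0;0 0 0 0 0 -4 0"

```text
time_s: 50.25
position: [0.5653, 0.2614, 0.2613]
tool_rot: [[0.672, -0.741, 0.005], [-0.741, -0.672, -0.0], [0.004, -0.004, -1.0]]
ft_force: [0.8, 0.5, 0.2]
grip_width: 0.0856
gripper_force: 0.0
```

Run:
```python
from h import *
im=get('wrist'); bar(im,(.5655,.261)); B.update(amber=((.4343,.0447),.114,.028),clear=((.441,.265),.131,.032),pp=((.4375,.155),.106,.030)); labels(im,'wrist')
P=cloud(im)
for r in models.tip_of('wrist','wash_pot')[:1]: print('pot',onz(im,*r['at'],0))
save(im,'w10.png')
```

```text
bar n 1114 [565.5 260. ] [13.4 52.5] yaw -48.1
cap n1908 mean [0.4405 0.1534 0.1058] circle 438.9 153.3 r 21.5
  pp label conf 0.57 px [462. 195.] [0.468 0.153] dist 0.029 yaw -1
cap n984 mean [0.4491 0.2704 0.1307] circle 441.6 265.8 r 22.1
  clear label conf 0.64 px [382. 271.] [0.47  0.264] dist 0.028 yaw -3
cap n2015 mean [0.4391 0.0501 0.1136] circle 436.4 47.6 r 20.2
  amber label conf 0.95 px [552. 113.] [0.465 0.046] dist 0.029 yaw -4
pot [4.30571782e-01 3.84702074e-01 5.55111512e-17]
```

View pics/w10.png

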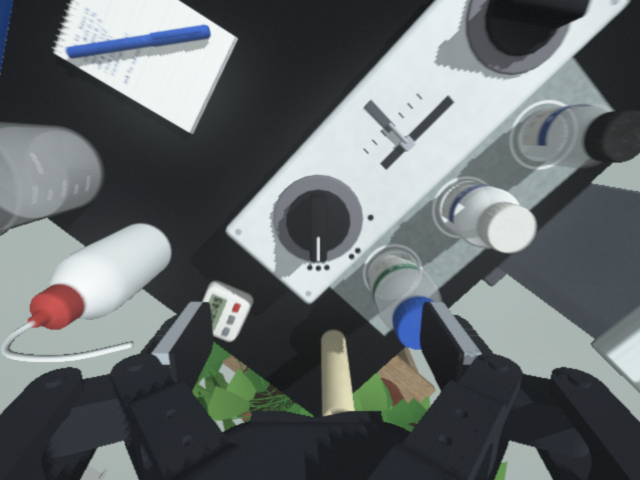

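The selector is at three dots (line at (318,250)), with bottles, pot and pointer in place and the gripper clear. I hand the job in.

```bash
python3 -c "
from rig import job; print(job.close_job())"
```

```text
the job is handed in; nothing more can be done
None
```

The job is handed in, with no verdict reported back. My last pictures showed the pot upright and clear of the bays, the pointer on the wide mark, and amber, clear and pp each within about 5 mm of a bay centre with its label to the window. They also showed the selector at three dots; no arm move went near the flask or cylinder, though I didn't look at them again at the end.

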